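# Stack a desk-clock head in its work carrier

## Task

At the clock-assembly bench, draw the stop pin out of its bore and park it lying in the notch of the pin rest, then push the work carrier along its rollers until it is home against the end stop of the bay. There, stack one clock head squarely in the carrier's corner-post pocket: first the thick movement body, then every spacer frame on the bench, and last the dial cover on top, and let go. Never lift the carrier off its rollers, and do not knock over the oil jar.

Things in the scene. Friction and masses are not known exactly. Their poses are not given: they have to be found in the camera images.
- track: fixed aluminium roller track, 150 mm wide (x), 380 mm long (y); origin: on the bench at its centre line, z up. Free-turning grey rollers, tops 45 mm up; side rails 62 mm high, inner faces 62 mm either side of the centre line. The -y end is the bay, closed by a dark end stop 75 mm high; the +y end, 190 mm from the origin, is open
- bay (a point): where the carrier's origin comes when the carrier is home against the end stop: on the roller tops, 60 mm from the stop's face; frame as the track (rolling direction to the bay is -y)
- bore (a point): centre of the stop-pin bore's outer mouth, 54.5 mm above the bench, on the robot's side of the track; the bore runs along the track's x through a steel block 35 mm thick, 40 mm wide (y), 81.5 mm high; the opening is 15 mm square
- carrier: loose work carrier, 0.8 kg: black plate 120 x 120 x 20 mm on the rollers with four aluminium L-shaped corner posts (straight to 86 mm above the origin, then flared out 5 mm to 96 mm; outside 80 x 80) round a pocket 64 x 64 mm; each side is open over 40 mm between posts, for the fingers. Origin: centre of its underside, axes along its sides, z up. At the start the pin bars its way on the -y side
- nest (a point): centre of the pocket's floor (top of the carrier's plate), axes as the carrier
- pin: stop pin, 0.12 kg, along its own x: flat black handle 40 (x) x 16 (y) x 26 (z) mm centred on the origin, then a round steel shank, 12 mm diameter, from x = 20 to x = 110 mm. It starts in the bore pointing to the track's +x, 43 mm of it beyond the block into the track; draw it at least 85 mm towards -x. z up
- shank (a point): point on the pin's axis 58 mm from the origin towards the tip, the part to lie in the notch; axes as the pin
- rest: fixed steel pin rest, block 60 (x) x 70 (y) x 58 mm high, with an open-topped notch 18 mm wide (y) and 28 mm deep (floor 30 mm above the bench) running right through along its x. Origin: centre of its underside
- notch (a point): centre of the notch, 36 mm above the bench, where the shank point comes to lie (shank resting on the notch floor, handle outside the block); x along the notch
- body: clock movement body, a solid steel square block 60 x 60 x 24 mm high, 0.32 kg, a brass round in its top. Origin: centre of its underside, z up
- cover: dial cover: steel square plate 60 x 60 x 8 mm with a raised white dial disc on top, 48 mm diameter, 4 mm high (12 mm in all). Origin: centre of its underside, z up
- spacer1: a square open spacer frame of bright brass, 60 x 60 mm outside, 9 mm thick, with a 36 mm square opening; lies flat. Origin: centre of its underside, z up. There are two to four of them (absent ones read None)
- spacer2: a square open spacer frame of bright brass, 60 x 60 mm outside, 9 mm thick, with a 36 mm square opening; lies flat. Origin: centre of its underside, z up. There are two to four of them (absent ones read None)
- spacer3: a square open spacer frame of bright brass, 60 x 60 mm outside, 9 mm thick, with a 36 mm square opening; lies flat. Origin: centre of its underside, z up. There are two to four of them (absent ones read None)
- spacer4: a square open spacer frame of bright brass, 60 x 60 mm outside, 9 mm thick, with a 36 mm square opening; lies flat. Origin: centre of its underside, z up. There are two to four of them (absent ones read None)
- oiljar: small amber glass oil jar with a black cap, 42 mm diameter, 55 mm high, a bystander standing by the track. Origin: centre of its underside, z up

How it is judged:
On the way, in this order (a step that is already met when the one before it is completed fails the run):
1. the stop pin is out of its bore and lies level in the notch of the pin rest, let go (y of shank in the frame of notch between -0.006 and 0.006 m and x of shank in the frame of notch between -0.02 and 0.02 m and z of shank in the frame of notch below 0.004 m and angle between pin's own x axis and vertical between 1.47 and 1.67 rad and linear speed of pin below 0.02 m/s and contact force between pin and the fingers below 0.1 N), for 0.2 s.
2. the carrier stands on its rollers at rest, home against the end stop of the bay (within 6 mm) (y of carrier in the frame of bay below 0.006 m and z of carrier in the frame of bay between -0.004 and 0.004 m and angle between carrier's own z axis and vertical below 0.04 rad and linear speed of carrier below 0.02 m/s and horizontal distance between carrier and bay below 0.008 m), for 0.2 s.
3. the movement body sits flat on the pocket's floor, let go (horizontal distance between body and nest below 0.0055 m and angle between body's own z axis and vertical below 0.06 rad and (angle between the x axis of body and the x axis of carrier, either way round below 0.12 rad or angle between the x axis of body and the y axis of carrier, either way round below 0.12 rad) and linear speed of body below 0.02 m/s and contact force between body and the fingers below 0.1 N and z of body in the frame of nest below 0.004 m), for 0.2 s.
4. every spacer frame present lies flat and square in the pocket on the body, let go (horizontal distance between each of spacer1, spacer2, spacer3, spacer4 and nest below 0.0055 m and angle between each of spacer1, spacer2, spacer3, spacer4's own z axis and vertical below 0.06 rad and (angle between the x axis of spacer1 and the x axis of carrier, either way round below 0.12 rad or angle between the x axis of spacer1 and the y axis of carrier, either way round below 0.12 rad) and linear speed of each of spacer1, spacer2, spacer3, spacer4 below 0.02 m/s and contact force between each of spacer1, spacer2, spacer3, spacer4 and the fingers below 0.1 N and z of spacer1 in the frame of nest between 0.02 and 0.0555 m and (angle between the x axis of spacer2 and the x axis of carrier, either way round below 0.12 rad or angle between the x axis of spacer2 and the y axis of carrier, either way round below 0.12 rad) and z of spacer2 in the frame of nest between 0.02 and 0.0555 m and (angle between the x axis of spacer3 and the x axis of carrier, either way round below 0.12 rad or angle between the x axis of spacer3 and the y axis of carrier, either way round below 0.12 rad) and z of spacer3 in the frame of nest between 0.02 and 0.0555 m and (angle between the x axis of spacer4 and the x axis of carrier, either way round below 0.12 rad or angle between the x axis of spacer4 and the y axis of carrier, either way round below 0.12 rad) and z of spacer4 in the frame of nest between 0.02 and 0.0555 m), for 0.2 s.
5. the dial cover lies flat and square in the pocket on top of all the spacers, dial up, let go (horizontal distance between cover and nest below 0.0055 m and angle between cover's own z axis and vertical below 0.06 rad and (angle between the x axis of cover and the x axis of carrier, either way round below 0.12 rad or angle between the x axis of cover and the y axis of carrier, either way round below 0.12 rad) and linear speed of cover below 0.02 m/s and contact force between cover and the fingers below 0.1 N and z of cover in the frame of nest below 0.065 m and z of cover in the frame of spacer1 above 0.0065 m and z of cover in the frame of spacer2 above 0.0065 m and z of cover in the frame of spacer3 above 0.0065 m and z of cover in the frame of spacer4 above 0.0065 m), for 0.2 s.
At the end, for the whole second after the job is handed in: Pin level and let go, its shank on the notch floor; carrier at rest on its rollers, within 6 mm of home; in the pocket, let go: body on the floor, then all spacers, cover on top, each within 5 mm of centre, tilted under about 3 degrees, square within about 6 degrees (quarter turns do not matter) (all of step 1 and all of step 2 and all of step 3 and all of step 4 and all of step 5); the robot touches nothing.
It fails at once if the carrier is lifted off its rollers (more than 25 mm) (z of carrier in the frame of bay above 0.025 m).
It fails at once if the oil jar is knocked over (angle between oiljar's own z axis and vertical above 0.6 rad).
Of spacer1, spacer2, spacer3, spacer4 only 2 to 4 are there at a start; the rules pass over those that are not, and their reading is None.
At some moment in a run one of body, cover, spacer1, spacer2, spacer3, spacer4 may be knocked a few centimetres aside while the robot is not near it.
Once in a run the grip may slacken for a moment while it holds something.
It also fails if it takes over 210 s, if anything falls off the work surface, if the arm or the gripper's body presses on something with over 40 N, if the wrist force passes 120 N, or if a joint passes its speed limit or range.

## Robot

A 6-joint arm with a two-finger parallel gripper is mounted at the origin on the work surface. World frame = base frame: x ahead of the robot, y to its left, z up, the work surface at z = 0. Lengths are in m, angles in rad, forces in N, time in s.
With the tool pointing down it reaches from about 0.275 to 0.825 m from the base axis. Payload 5.2 kg.
Tool frame: the origin (TCP) lies midway between the tips of the shut fingers; the grasp point (between the pads) lies 19 mm behind it; z points along the fingers, x is the direction in which the jaws open and shut, and the axes are right-handed (so a half turn about z gives the same grasp; the last joint's range is limited). The gripper opens to 93 mm and grips with 3 to 60 N. Pads are 15 mm wide; open, the fingers measure 128 mm over their backs; the gripper's body (75 mm by 188 mm) begins 65 mm behind the grasp point.
Start: joints at [1.033, 0.259, 1.535, -0, 1.348, -0.203], TCP at [0.181, 0.519, 0.219] pointing down, gripper open.
Joint ranges: [-3.14, 3.14], [-0.91, 2.08], [0.19, 2.58], [-1.22, 4.36], [0.22, 2.71], [-3.12, 3.12]. Speed limits (rad/s): [2.57, 2.57, 3.14, 3.14, 3.14, 3.14].

## Interface

Orientations are given as a unit quaternion [x, y, z, w].
In Python, from cell import r gives the robot as it stands.
- The arm moves only by the shell command python3 -m crank 'ROWS' [FORCE]. ROWS is JSON, a list that holds one entry, the list of rows, each a list of 7 numbers: the shift along the tool's x, y, z in units of 40 mm (1.0 is 40 mm), then the turn, a rotation vector about the tool's x, y, z in degrees, then the closure, from -1 (fully open) to 1 (shut). A call has 1 to 12 rows; each row is the pose to reach, as a shift and turn from the pose commanded when the call began, along the tool's axes at that moment; what a row does not reach only later rows make up. A row lasts 1/10 s, in which the tool goes at most 50 mm and 8.59 degrees, less where a joint would pass 70% of its speed; a pose out of reach is approached as far as the arm can. A call with a gripper value outside its range is refused whole. The fingers move at their own pace and stop on an object; FORCE is the grip in N (left out, the last holds). Time passes only in rows, so rows that repeat a pose let the fingers close. It gives the time, the measured TCP pose, the force and the opening at its end, in the units of the state.
- r.read_state(): the state, without advancing time (a new reading comes with each control period).
- r.grab_frame(name): name is "scene" or "top"; returns the picture (384x512x3 uint8, red, green, blue); there is no depth.
- r.calibration(name): a dict with "fx", "fy", "cx", "cy" (pixels), "R" (3x3) and "t" (3): a world point X has camera coordinates R X + t. Camera axes: x right, y down, z forward; pixel columns grow to the right and rows downward; lengths in m; the calibration is good to about 2 mm. A picture is of the moment at which its call begins. calibration takes no time and is no camera call.
- r.hand_in(): hands the job in, once; it reports no verdict.
The state is a dict: "time_s": time; "qpos": joint angles; "qvel": joint speeds; "joint_efforts": joint torques, N m; "tool_pos": TCP position; "orientation": TCP orientation; "wrist_force": force on the tool from outside, world axes, zero at the start; "moment": the same for the moment, N m; "finger_gap": finger opening in m.
Only numpy, scipy, OpenCV 4.12 (cv2) and the standard library are available. Lean on these libraries where they do the work, as an engineer would, in place of code of your own. Each camera call takes 0.05 s, during which the arm holds its last target.

## Working session

There is one attempt and no reset: what is moved stays moved. The work goes in short steps, Python scripts to look and compute and a shell command to move; the robot and the scene stay as the last step left them, time stands still between calls to the robot, and variables do not carry over. Pictures are saved under pics/ and viewed, and the job is handed in when it is done.

```bash
ls; mkdir -p pics; python3 - <<'E'
from cell import r
import cv2
print(r.read_state())
for n in("scene","top"):
    c=r.calibration(n);print(n,c)
    im=r.grab_frame(n);cv2.imwrite(f"pics/{n}0.png",cv2.cvtColor(im,cv2.COLOR_RGB2BGR))
E
```

```text
pics
{'time_s': 0.0, 'qpos': array([ 1.03325502e+00,  2.59302002e-01,  1.53607947e+00, -1.33400134e-05,
        1.34798778e+00, -2.02797312e-01]), 'qvel': array([ 0.00101468, -0.00055651, -0.00025237, -0.00121795,  0.00208989,
        0.00012773]), 'joint_efforts': array([ 5.07536788e-05, -4.37321198e+01, -2.83992237e+01,  7.17938505e-02,
        4.16595291e-02, -1.82664862e-04]), 'tool_pos': array([0.18038657, 0.51900122, 0.21784122]), 'orientation': array([ 8.15022559e-01,  5.79428546e-01, -8.10190654e-04,  3.64290106e-04]), 'wrist_force': array([-0.26074261, -0.54168923, -0.51823315]), 'moment': array([-0.00565698, -0.01604856, -0.02957991]), 'finger_gap': 0.0928340154557987}
scene {'fx': 373.29257438760453, 'fy': 373.29257438760453, 'cx': 259.4870416186256, 'cy': 189.9228811504209, 'R': array([[-0.02844709,  0.99952915, -0.01149953],
       [ 0.69049501,  0.01133089, -0.72324841],
       [-0.72277757, -0.02851468, -0.69049222]]), 't': array([ 0.018962  , -0.34112873,  1.44865608])}
top {'fx': 480.7293141103152, 'fy': 480.7293141103152, 'cx': 251.26014674629903, 'cy': 194.97569563419728, 'R': array([[ 0.00439301, -0.99995408,  0.00851717],
       [-0.99487864, -0.00523048, -0.1009412 ],
       [ 0.10098111, -0.00803012, -0.99485594]]), 't': array([0.0097211 , 0.54407945, 1.3273247 ])}
```

View pics/scene0.png

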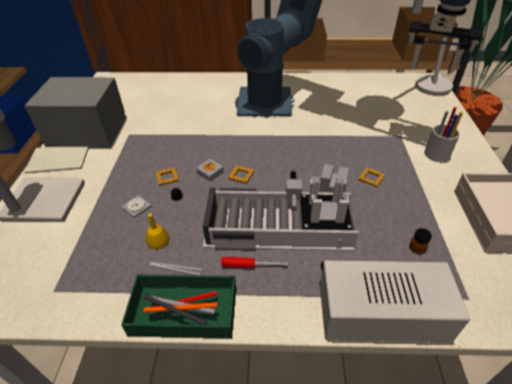

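View pics/top0.png

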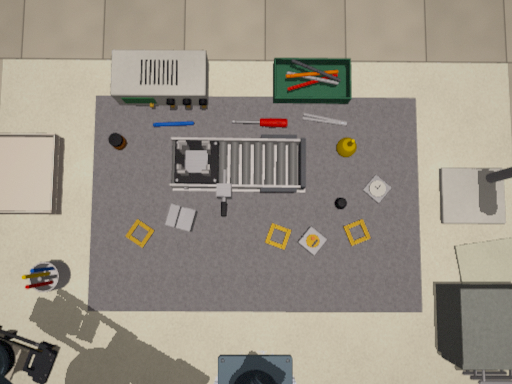

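The top view shows the carrier at (197,161), the pin handle at (223,207), the rest at (180,217), spacers at (140,233), (278,236) and (357,232), the body at (313,240), the cover at (377,188) and the jar at (118,141). I'll zoom in for detail.

```bash
cat > h.py <<'E'
import numpy as np, cv2
from cell import r
from scipy.spatial.transform import Rotation as Ro
def ray(n,uv,z):
    c=r.calibration(n);R=np.array(c["R"]);t=np.array(c["t"])
    d=R.T@np.array([(uv[0]-c["cx"])/c["fx"],(uv[1]-c["cy"])/c["fy"],1.]);o=-R.T@t
    return o+d*(z-o[2])/d[2]
def proj(n,X):
    c=r.calibration(n);p=np.array(c["R"])@np.array(X)+np.array(c["t"])
    return np.array([c["fx"]*p[0]/p[2]+c["cx"],c["fy"]*p[1]/p[2]+c["cy"]])
def grab(n,name=None,crop=None,k=1):
    im=cv2.cvtColor(r.grab_frame(n),cv2.COLOR_RGB2BGR)
    if name:
        s=im if crop is None else im[crop[1]:crop[3],crop[0]:crop[2]]
        cv2.imwrite("pics/"+name+".png",cv2.resize(s,None,fx=k,fy=k,interpolation=cv2.INTER_CUBIC))
    return im
def rows(target,yaw=None):
    """shift (units of 40mm, tool axes) from current measured pose; turn about tool z so tool x lies at yaw (mod 180)"""
    s=r.read_state();R=Ro.from_quat(s["orientation"]).as_matrix()
    d=R.T@(np.array(target)-s["tool_pos"])/0.04
    out=[d.round(3)]
    cur=np.degrees(np.arctan2(R[1,0],R[0,0]))
    if yaw is not None:
        e=(yaw-cur+90)%180-90
        out.append(("turn z",round(-e,2)))   # tool z down
    print("pos",s["tool_pos"].round(4),"yaw",round(cur,2),"tilt",np.degrees(np.arccos(-R[2,2])).round(2),"q6",s["qpos"].round(2),"shift",out)
def st():
    s=r.read_state();print(s["time_s"],s["tool_pos"].round(4),s["wrist_force"].round(1),round(s["finger_gap"],4))
E
python3 - <<'E'
from h import *
a=cv2.imread("pics/top0.png");b=cv2.imread("pics/scene0.png")
cv2.imwrite("pics/t1.png",cv2.resize(a[120:260,110:310],None,fx=4,fy=4,interpolation=cv2.INTER_CUBIC))
cv2.imwrite("pics/t2.png",cv2.resize(a[130:260,240:400],None,fx=4,fy=4,interpolation=cv2.INTER_CUBIC))
cv2.imwrite("pics/s1.png",cv2.resize(b[150:260,195:395],None,fx=4,fy=4,interpolation=cv2.INTER_CUBIC))
E
```

```text
(no output)
```

View pics/t1.png

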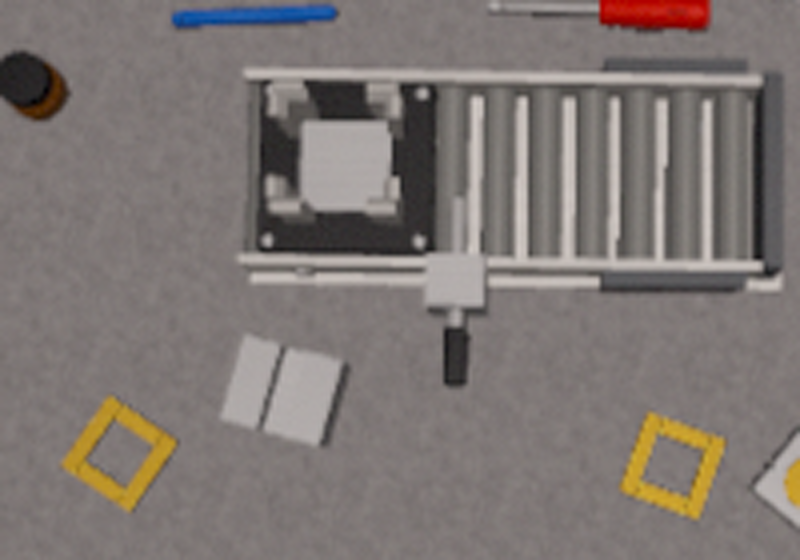

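View pics/t2.png

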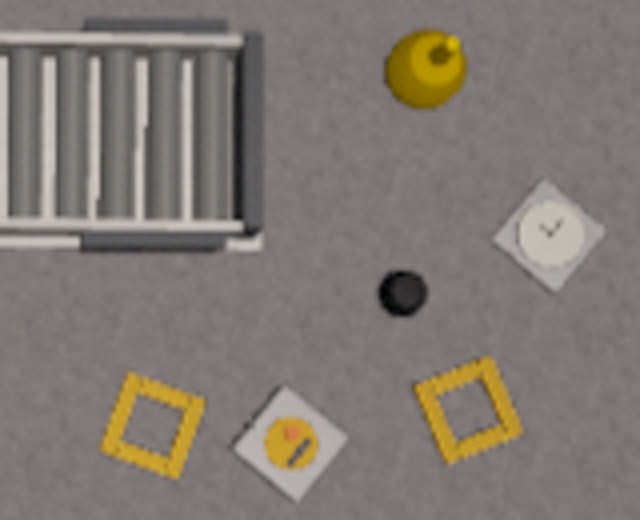

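View pics/s1.png

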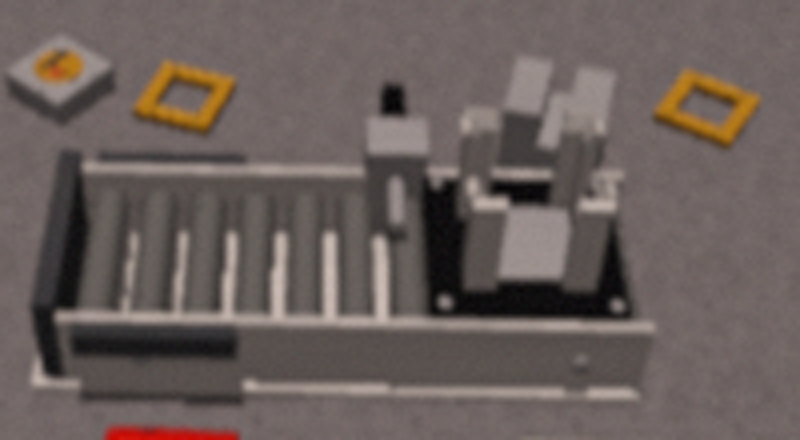

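The zooms are clear enough to measure from. I'll extract corners by colour mask and contour.

```bash
cat >> h.py <<'E'
def blobs(im,lo,hi,amin=30):
    hsv=cv2.cvtColor(im,cv2.COLOR_BGR2HSV);m=cv2.inRange(hsv,np.array(lo),np.array(hi))
    m=cv2.morphologyEx(m,cv2.MORPH_CLOSE,np.ones((3,3),np.uint8))
    return [c for c in cv2.findContours(m,cv2.RETR_EXTERNAL,cv2.CHAIN_APPROX_NONE)[0] if cv2.contourArea(c)>amin]
def items(n="top",im=None,box=None):
    """brass spacers and bright plates -> world pose from oriented rect"""
    if im is None: im=cv2.cvtColor(r.grab_frame(n),cv2.COLOR_RGB2BGR)
    for lab,lo,hi,z in(("brass",(15,120,100),(35,255,255),.009),("grey",(0,0,135),(179,40,255),None)):
        for c in blobs(im,lo,hi,60):
            (u,v),(w,h),a=cv2.minAreaRect(c)
            if not(12<min(w,h)<30 and max(w,h)<45): continue
            P=cv2.boxPoints(((u,v),(w+1,h+1),a))
            for zz in ([z] if z else [.008,.024,.058]):
                W=np.array([ray(n,p,zz) for p in P]);ctr=W.mean(0)
                e=W[1]-W[0];e2=W[2]-W[1]
                print(lab,"px",round(u),round(v),"z",zz,"ctr",ctr[:2].round(4),"sides mm",(np.linalg.norm(e)*1e3).round(1),(np.linalg.norm(e2)*1e3).round(1),"ang",np.degrees(np.arctan2(e[1],e[0])).round(1),np.degrees(np.arctan2(e2[1],e2[0])).round(1))
E
python3 - <<'E'
from h import *
items("top",cv2.imread("pics/top0.png"))
print("handle",end=" ")
im=cv2.imread("pics/top0.png")
for c in blobs(im,(0,0,0),(179,255,60),30):
    print(cv2.minAreaRect(c),cv2.contourArea(c))
f=lambda u,v:(110+u/4,120+v/4)
for nm,u,v,z in (("railNL",243,70,.062),("railSL",240,262,.062),("railSR",762,268,.062),("railNR",762,80,.062),("stopface",755,170,.075),("blk1",428,253,.0815),("blk2",486,255,.0815),("blk3",484,309,.0815),("blk4",425,305,.0815),("handle",455,356,.0675),("handleend",456,384,.0675),("handletop",456,329,.0675),("rest1",245,335,.058),("rest2",348,362,.058),("rest3",322,446,.058),("rest4",220,418,.058),("notchTop",284,347,.058),("notchBot",262,401,.058),("plTL",262,82,.065),("plTR",437,82,.065),("plBR",437,252,.065),("plBL",258,250,.065),("jar",22,80,.055),("knob",0,0,0)):
    print(nm,ray("top",f(u,v),z)[:2].round(4))
E
```

```text
brass px 278 236 z 0.009 ctr [ 0.4298 -0.0633] sides mm 62.4 63.1 ang -20.0 -109.7
brass px 357 232 z 0.009 ctr [ 0.4421 -0.2874] sides mm 64.1 63.0 ang -67.3 -158.2
brass px 139 233 z 0.009 ctr [0.4368 0.328 ] sides mm 62.5 63.1 ang -32.4 -123.1
brass px 346 146 z 0.009 ctr [ 0.6883 -0.2626] sides mm 58.7 58.1 ang -0.8 -89.6
grey px 312 240 z 0.008 ctr [ 0.4176 -0.162 ] sides mm 63.0 62.3 ang -39.5 -129.3
grey px 312 240 z 0.024 ctr [ 0.4174 -0.1598] sides mm 62.3 61.6 ang -39.5 -129.3
grey px 312 240 z 0.058 ctr [ 0.4172 -0.1552] sides mm 60.7 60.0 ang -39.5 -129.3
grey px 179 217 z 0.008 ctr [0.4825 0.2164] sides mm 69.4 79.0 ang -14.7 -105.7
grey px 179 217 z 0.024 ctr [0.4816 0.2141] sides mm 68.6 78.1 ang -14.7 -105.7
grey px 179 217 z 0.058 ctr [0.4797 0.2093] sides mm 66.9 76.1 ang -14.7 -105.7
grey px 377 188 z 0.008 ctr [ 0.567  -0.3484] sides mm 62.5 62.3 ang -40.2 -130.4
grey px 377 188 z 0.024 ctr [ 0.5652 -0.344 ] sides mm 61.8 61.5 ang -40.2 -130.4
grey px 377 188 z 0.058 ctr [ 0.5612 -0.3348] sides mm 60.2 60.0 ang -40.2 -130.4
grey px 193 161 z 0.008 ctr [0.6434 0.18
[... 975 characters left out ...]
0.0) 43.0
((297.0, 78.5), (24.0, 3.0), 0.0) 37.5
((311.26092529296875, 81.0188217163086), (76.03630828857422, 43.12952423095703), 0.8550974130630493) 695.5
railNL [0.6997 0.2368]
railSL [0.5655 0.236 ]
railSR [ 0.5633 -0.1228]
railNR [ 0.6949 -0.1236]
stopface [ 0.6293 -0.117 ]
blk1 [0.57   0.1058]
blk2 [0.5688 0.0665]
blk3 [0.5321 0.0675]
blk4 [0.5346 0.1074]
handle [0.5012 0.0875]
handleend [0.4821 0.0866]
handletop [0.5196 0.087 ]
rest1 [0.5156 0.2322]
rest2 [0.4973 0.1612]
rest3 [0.4398 0.1781]
rest4 [0.4586 0.248 ]
notchTop [0.5074 0.2053]
notchBot [0.4703 0.2196]
plTL [0.6907 0.223 ]
plTR [0.6914 0.102 ]
plBR [0.5728 0.1007]
plBL [0.5735 0.2234]
jar [0.6932 0.3915]
knob [0.7643 0.4248]
```

```bash
python3 - <<'E'
from h import *
g=lambda u,v:(195+u/4,150+v/4)
for nm,u,v,z in (("blkL",368,122,.0815),("blkR",427,122,.0815),("blkR2",430,155,.0815),("blkL2",368,155,.0815),("handle",393,100,.0675),("bodyT",60,35,.024),("bodyB",62,102,.024),("restA",515,57,.058),("restB",615,70,.058),("spacer L",137,103,.009),("r",236,70,.009)):
    print(nm,ray("scene",g(u,v),z)[:2].round(4))
rows((.501,.087,.12),90)
E
```

```text
blkL [0.5417 0.071 ]
blkR [0.5411 0.1104]
blkR2 [0.5731 0.1107]
blkL2 [0.5738 0.0702]
handle [0.5033 0.0899]
bodyT [ 0.3814 -0.1618]
bodyB [ 0.4599 -0.1506]
restA [0.444  0.1808]
restB [0.4575 0.2509]
spacer L [ 0.4432 -0.0974]
r [ 0.4037 -0.0243]
pos [0.1804 0.5191 0.2179] yaw 70.82 tilt 0.09 q6 [ 1.03  0.26  1.54  0.    1.35 -0.2 ] shift [array([-7.565, 11.119,  2.456]), ('turn z', np.float64(-19.18))]
```

```bash
python3 -m crank '[[[-7.5,11.1,0,0,0,-19.2,-0.2],[-7.5,11.1,0,0,0,-19.2,-0.2],[-7.5,11.1,0,0,0,-19.2,-0.2],[-7.5,11.1,0,0,0,-19.2,-0.2],[-7.5,11.1,0,0,0,-19.2,-0.2],[-7.5,11.1,0,0,0,-19.2,-0.2],[-7.5,11.1,0,0,0,-19.2,-0.2],[-7.5,11.1,0,0,0,-19.2,-0.2],[-7.5,11.1,0,0,0,-19.2,-0.2],[-7.5,11.1,0,0,0,-19.2,-0.2],[-7.5,11.1,2,0,0,-19.2,-0.2],[-7.5,11.1,2,0,0,-19.2,-0.2]]]' 30; python3 - <<'E'
from h import *
rows((.503,.0885,.042),89.5)
grab("scene","s2",(220,90,380,230),5)
grab("top","t3",(160,120,300,240),5)
E
```

```text
time_s: 1.3
tool_pos: [0.5029, 0.0881, 0.1377]
orientation: [0.708, 0.706, 0.001, 0.001]
wrist_force: [-0.2, 0.3, -0.8]
finger_gap: 0.056
pos [0.5029 0.0881 0.1377] yaw 89.89 tilt 0.1 q6 [-0.05  0.26  1.75 -0.    1.13 -1.61] shift [array([ 9.000e-03, -2.000e-03,  2.393e+00]), ('turn z', np.float64(0.39))]
```

View pics/s2.png

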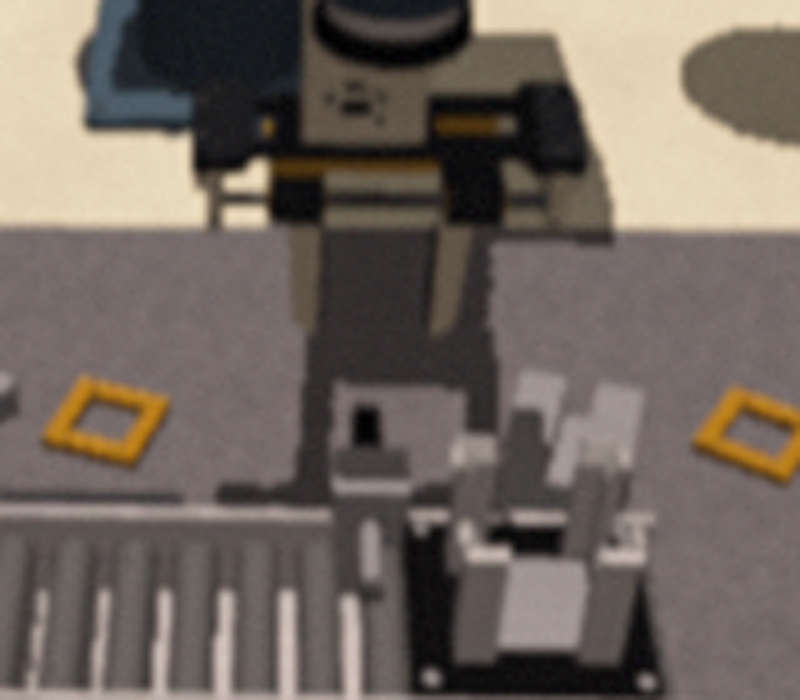

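View pics/t3.png

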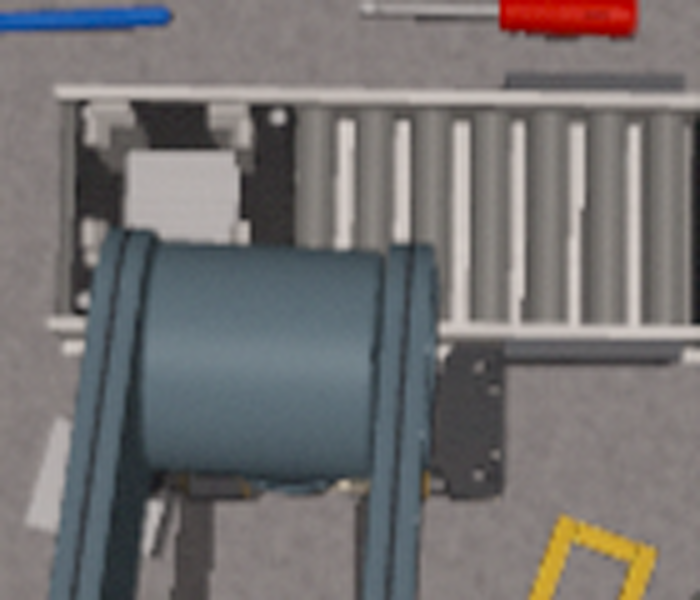

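Fingertips show at about (280.6,156.6) and (307.6,156.6) in the scene view. I'll compare those with the projected TCP to check the scene calibration.

```bash
python3 - <<'E'
from h import *
print(proj("scene",(.5029,.0881,.1377)),proj("scene",(.5104,.0881,.1377)),proj("scene",(.5104,.0981,.1377)))
E
```

```text
[293.93344771 154.96965164] [294.04247812 156.74502817] [297.85256757 156.77847122]
```

```bash
python3 -m crank '[[[0,0,1.0,0,0,0.4,-0.2],[0,0,1.9,0,0,0.4,-0.2],[0,0,2.4,0,0,0.4,-0.2],[0,0,2.4,0,0,0.4,-0.2],[0,0,2.4,0,0,0.4,1],[0,0,2.4,0,0,0.4,1],[0,0,2.4,0,0,0.4,1],[0,0,2.4,0,0,0.4,1],[0,0,2.4,0,0,0.4,1],[0,0,2.4,0,0,0.4,1]]]' 40; python3 - <<'E'
from h import *
rows((.403,.0885,.042),89.5);st()
grab("scene","s3",(220,90,380,230),5)
E
```

```text
time_s: 2.4
tool_pos: [0.5017, 0.0902, 0.0431]
orientation: [0.709, 0.705, 0.0, 0.0]
wrist_force: [0.1, 1.5, 2.8]
finger_gap: 0.0153
pos [0.5017 0.0902 0.0431] yaw 89.61 tilt 0.04 q6 [-0.04  0.38  1.85  0.    0.91 -1.61] shift [array([-0.06 , -2.468,  0.025]), ('turn z', np.float64(0.11))]
2.4 [0.5017 0.0902 0.0431] [0.1 1.5 2.8] 0.0153
```

View pics/s3.png

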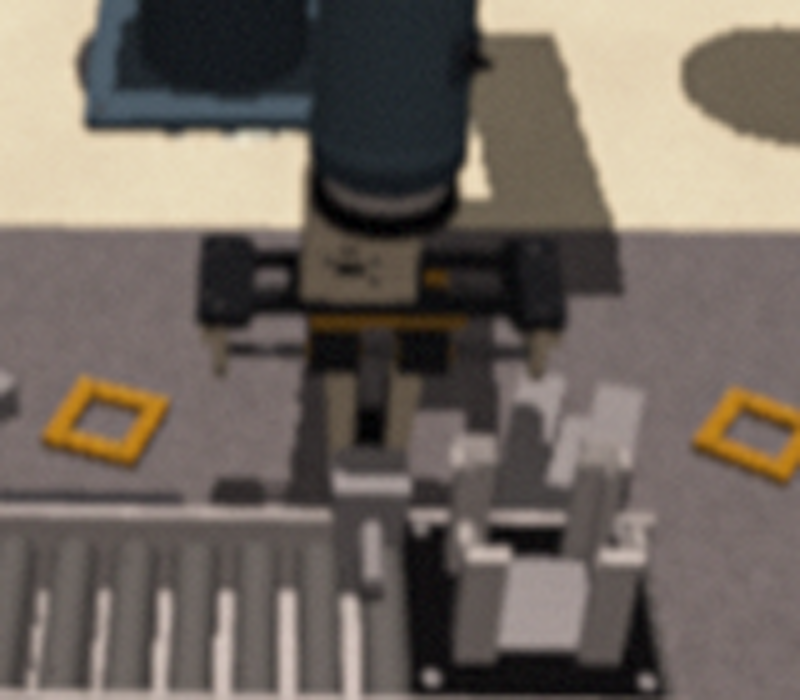

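The fingers stopped on the handle with a gap of 15.3 mm. I'll draw the pin straight out by 108 mm.

```bash
python3 -m crank '[[[0,-0.4,0,0,0,0,1],[0,-0.8,0,0,0,0,1],[0,-1.2,0,0,0,0,1],[0,-1.6,0,0,0,0,1],[0,-2.0,0,0,0,0,1],[0,-2.4,0,0,0,0,1],[0,-2.7,0,0,0,0,1],[0,-2.7,0,0,0,0,1]]]'; python3 - <<'E'
from h import *
st();grab("scene","s4",(220,70,380,210),5)
grab("top","t4",(160,120,300,240),5)
E
```

```text
time_s: 3.25
tool_pos: [0.3914, 0.0911, 0.0424]
orientation: [0.709, 0.705, -0.001, -0.001]
wrist_force: [0.5, -0.4, -1.8]
finger_gap: 0.0158
3.25 [0.3914 0.0911 0.0424] [ 0.5 -0.4 -1.8] 0.0158
```

View pics/s4.png

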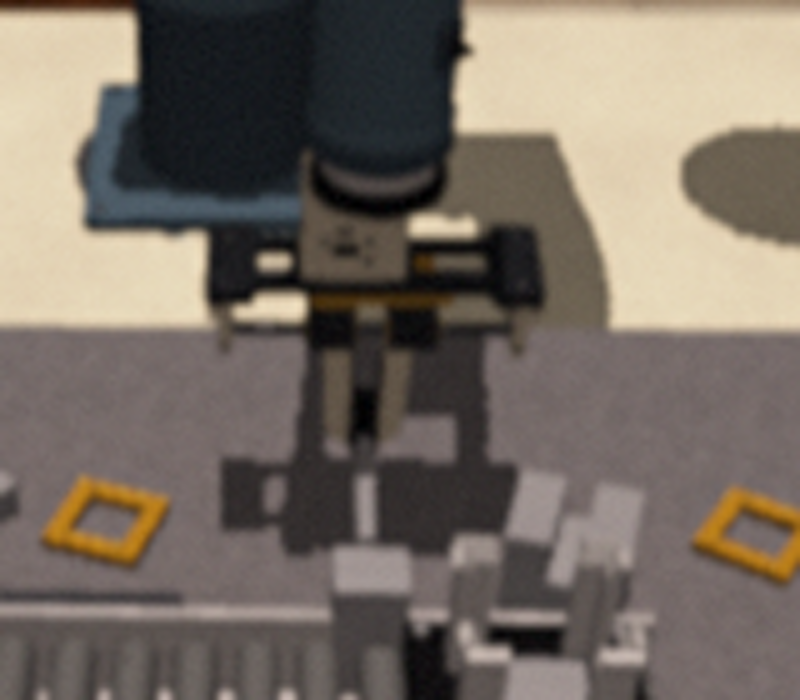

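View pics/t4.png

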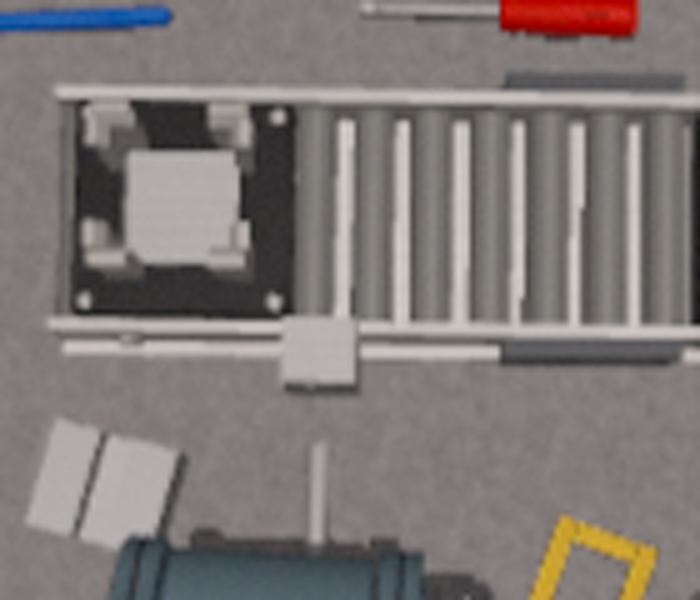

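```bash
python3 - <<'E'
from h import *
f=lambda u,v:(160+(u+.5)/5-.5,120+(v+.5)/5-.5)
print("tip",ray("top",f(319.5,442),.060),"base",ray("top",f(317.5,540),.060))
P=[ray("top",f(*p),.058)[:2] for p in((60,417),(184,452),(153,551),(25,521))]
P=np.array(P);print(P.round(4),P.mean(0).round(4))
for i in range(4):
    e=P[(i+1)%4]-P[i];print(np.linalg.norm(e).round(4),np.degrees(np.arctan2(e[1],e[0])).round(1))
g=lambda u,v:(220+(u+.5)/5-.5,70+(v+.5)/5-.5)
P=np.array([ray("scene",g(*p),.058)[:2] for p in((529,470),(642,486))]);print("scene rest near-robot corners",P.round(4))
print("tip scene",ray("scene",g(365,540),.0545)[:2])
E
```

```text
tip [0.50443866 0.08855328 0.06      ] base [0.45079798 0.08909665 0.06      ]
[[0.5176 0.2312]
 [0.4987 0.1629]
 [0.4444 0.179 ]
 [0.4605 0.2491]] [0.4803 0.2056]
0.0709 -105.5
0.0566 163.5
0.072 77.1
0.0599 -17.4
scene rest near-robot corners [[0.441  0.1858]
 [0.4544 0.2492]]
tip scene [0.49958826 0.08882812]
```

```bash
python3 - <<'E'
from h import *
rows((.4235,.2225,.0924),74.4)
E
python3 -m crank '[[[0,0,-0.7,0,0,0,1],[0,0,-1.25,0,0,0,1],[0,0,-1.25,0,0,0,1]]]'
python3 - <<'E'
from h import *
rows((.4235,.2225,.0924),74.4)
E
```

```text
pos [0.3941 0.0909 0.0428] yaw 89.61 tilt 0.06 q6 [-0.05  0.22  2.1   0.    0.82 -1.61] shift [array([ 3.294,  0.713, -1.238]), ('turn z', np.float64(15.21))]
time_s: 3.65
tool_pos: [0.3969, 0.0908, 0.0952]
orientation: [0.709, 0.705, 0.002, 0.002]
wrist_force: [0.4, -0.1, -1.7]
finger_gap: 0.016
pos [0.3969 0.0908 0.0952] yaw 89.62 tilt 0.38 q6 [-0.05  0.13  2.03  0.    0.97 -1.61] shift [array([3.297, 0.643, 0.072]), ('turn z', np.float64(15.22))]
```

```bash
python3 -m crank '[[[0.8,0.2,0,0,0,4,1],[1.7,0.4,0,0,0,8,1],[2.6,0.6,0,0,0,12,1],[3.3,0.72,0,0,0,15.2,1],[3.3,0.72,0,0,0,15.2,1],[3.3,0.72,0,0,0,15.2,1],[3.3,0.72,0,0,0,15.2,1]]]'
python3 - <<'E'
from h import *
rows((.4235,.2225,.0924),74.4);st()
grab("scene","s5",(220,70,380,210),5)
grab("top","t5",(140,150,260,250),5)
E
```

```text
time_s: 4.35
tool_pos: [0.4227, 0.222, 0.0919]
orientation: [0.796, 0.605, -0.001, -0.0]
wrist_force: [-0.4, -0.7, -1.4]
finger_gap: 0.0159
pos [0.4227 0.222  0.0919] yaw 74.44 tilt 0.09 q6 [ 0.25  0.26  1.88 -0.    1.01 -1.05] shift [array([ 0.017,  0.016, -0.013]), ('turn z', np.float64(0.04))]
4.35 [0.4227 0.222  0.0919] [-0.4 -0.7 -1.4] 0.0159
```

View pics/s5.png

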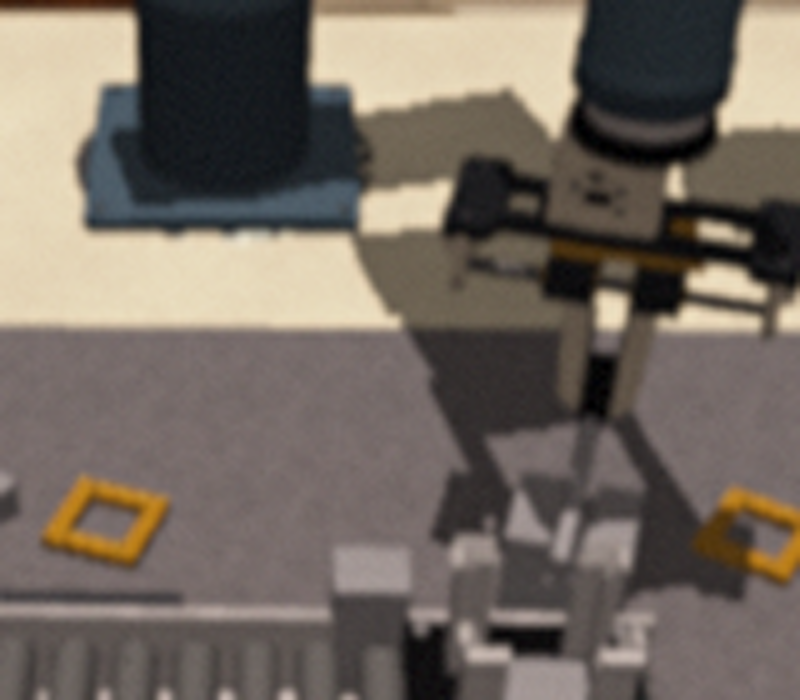

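View pics/t5.png

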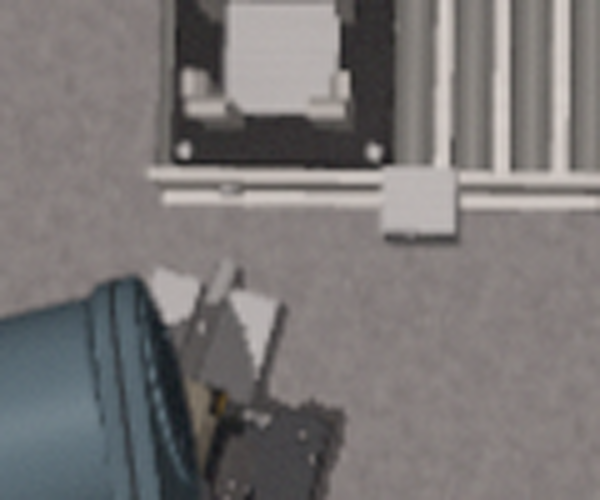

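The pin sits over the rest, with the tip at zoom (231,262) in the top view. I'll check its lateral offset from the notch axis.

```bash
python3 - <<'E'
from h import *
f=lambda u,v:(140+(u+.5)/5-.5,150+(v+.5)/5-.5)
a=np.radians(-15.7);ex=np.array([np.cos(a),np.sin(a)]);ey=np.array([-ex[1],ex[0]])
for nm,p,z in(("tip",(231,261),.108),("mid",(208,315),.108),("tip2",(231,261),.104),("restTR",(287,303),.058),("restTL",(157,267),.058)):
    P=ray("top",f(*p),z)[:2];d=P-np.array([.480,.2055]);print(nm,P.round(4),"along",(d@ex).round(4),"lat",(d@ey).round(4))
E
```

```text
tip [0.5168 0.1859] along 0.0407 lat -0.0089
mid [0.4882 0.1975] along 0.01 lat -0.0055
tip2 [0.5172 0.1864] along 0.0409 lat -0.0083
restTR [0.4982 0.1612] along 0.0295 lat -0.0377
restTL [0.5176 0.2329] along 0.0288 lat 0.0365
```

```bash
python3 - <<'E'
from h import *
grab("scene","s6",(305,135,365,195),10)
grab("top","t6",(160,190,210,240),12)
e=np.array([.9627,-.2706,0])
o=np.array([.4231,.2208,.104])
for d in(.02,.05,.08,.11): print(d,proj("scene",o+d*e),proj("top",o+d*e))
E
```

```text
0.02 [337.79438584 151.39848455] [174.29031545 230.02721802]
0.05 [336.12585423 157.81839814] [177.592356   219.08286176]
0.08 [334.38909678 164.50082038] [180.87892557 208.18978287]
0.11 [332.57984156 171.46218818] [184.15013263 197.34762181]
```

View pics/s6.png

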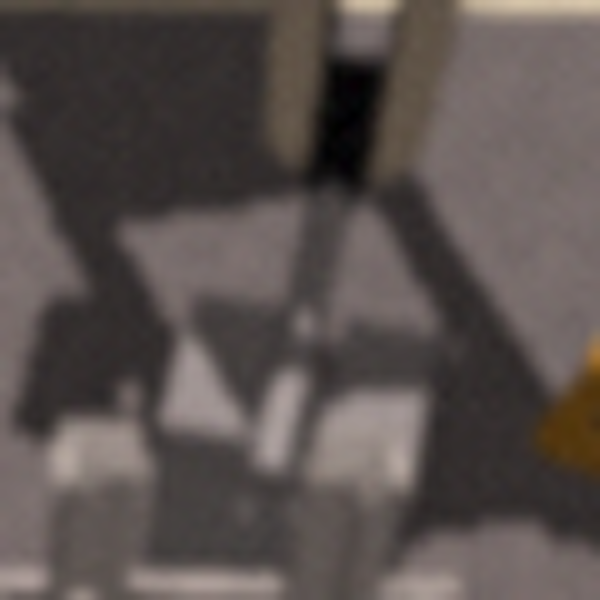

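View pics/t6.png

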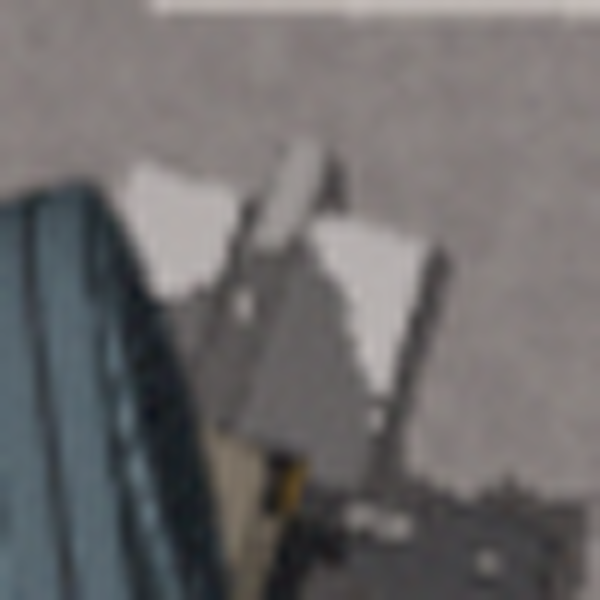

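The shank has drooped about 20° in the grip: the tip is at scene (331.8,181.6), where level would be row 171.5. I'll recheck the lateral offset at that height before lowering it onto the notch floor, which should level it.

```bash
python3 - <<'E'
from h import *
a=np.radians(-15.7);ex=np.array([np.cos(a),np.sin(a)]);ey=np.array([-ex[1],ex[0]])
f=lambda u,v:(160+(u+.5)/12-.5,190+(v+.5)/12-.5)
def L(nm,P): d=P[:2]-np.array([.480,.2055]);print(nm,P.round(4),"along",(d@ex).round(4),"lat",(d@ey).round(4))
L("tip",ray("top",f(308,145),.068)); L("shank60",ray("top",f(275,235),.08))
L("rest left top corner",ray("top",f(135,160),.058));L("right",ray("top",f(440,245),.058))
g=lambda u,v:(305+(u+.5)/10-.5,135+(v+.5)/10-.5)
L("sc tip",ray("scene",g(270,465),.064));L("sc start",ray("scene",g(327,195),.098))
# notch walls in scene: left block inner edge, right block inner edge (rear)
L("sc right blk front inner",ray("scene",g(300,480),.058));L("sc left far corner",ray("scene",g(120,222),.0))
E
```

```text
tip [0.5207 0.1927 0.068 ] along 0.0427 lat -0.0013
shank60 [0.4994 0.1982 0.08  ] along 0.0206 lat -0.0018
rest left top corner [0.518  0.2335 0.058 ] along 0.029 lat 0.0372
right [0.4988 0.1634 0.058 ] along 0.0295 lat -0.0354
sc tip [0.5227 0.1939 0.064 ] along 0.0443 lat 0.0004
sc start [0.4468 0.2141 0.098 ] along -0.0343 lat -0.0007
sc right blk front inner [0.5221 0.2029 0.058 ] along 0.0413 lat 0.0089
sc left far corner [0.3367 0.1742 0.    ] along -0.1295 lat -0.0689
```

```bash
python3 -m crank '[[[0.03,0.05,0.4,0,0,0,1],[0.03,0.05,0.8,0,0,0,1],[0.03,0.05,0.95,0,0,0,1],[0.03,0.05,0.95,0,0,0,1]]]' 40; python3 -m crank '[[[0,0,0.15,0,0,0,1],[0,0,0.3,0,0,0,1],[0,0,0.45,0,0,0,1],[0,0,0.6,0,0,0,1],[0,0,0.7,0,0,0,1],[0,0,0.74,0,0,0,1],[0,0,0.74,0,0,0,1]]]' 20
python3 - <<'E'
from h import *
st()
grab("scene","s7",(305,135,365,195),10)
grab("top","t7",(160,190,210,240),12)
E
```

```text
time_s: 4.95
tool_pos: [0.4262, 0.223, 0.0548]
orientation: [0.797, 0.605, 0.0, 0.0]
wrist_force: [0.3, -0.2, -0.6]
finger_gap: 0.0156
time_s: 5.65
tool_pos: [0.425, 0.2233, 0.0246]
orientation: [0.796, 0.605, -0.0, -0.0]
wrist_force: [-0.3, 0.6, -1.3]
finger_gap: 0.0159
5.65 [0.425  0.2233 0.0246] [-0.3  0.6 -1.3] 0.0159
```

View pics/s7.png

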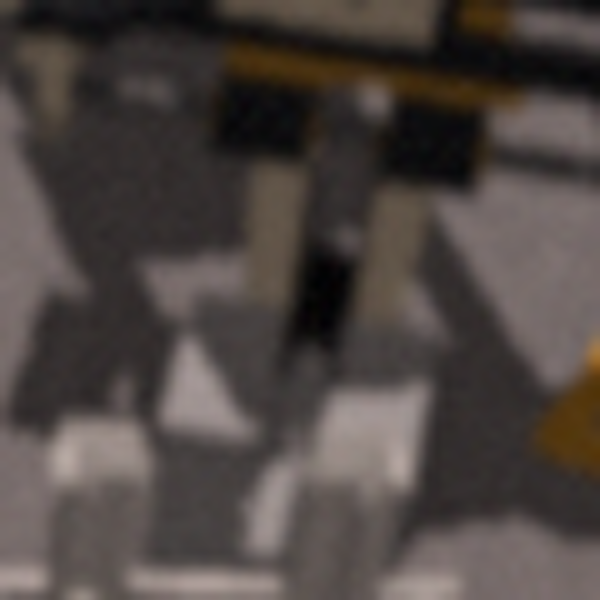

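View pics/t7.png

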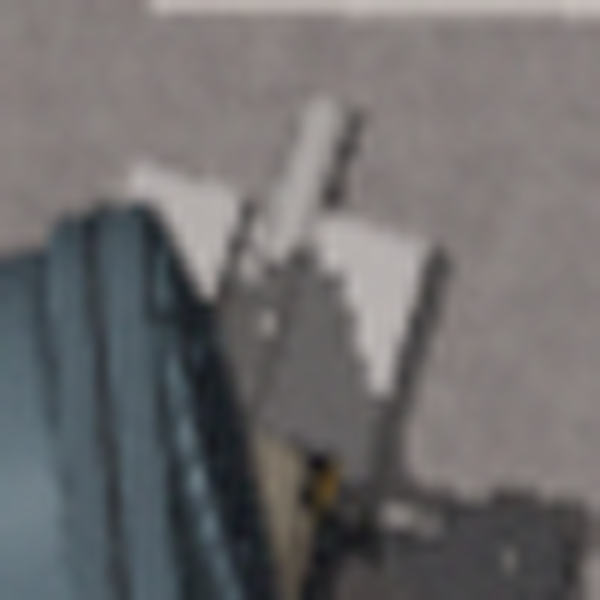

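The shank is in the notch, so I'll release and rise.

```bash
python3 -m crank '[[[0,0,0,0,0,0,0.3],[0,0,0,0,0,0,0.3],[0,0,0,0,0,0,0.3],[0,0,0,0,0,0,0.3],[0,0,-0.8,0,0,0,0.3],[0,0,-2,0,0,0,0.3],[0,0,-3.2,0,0,0,0.3],[0,0,-4.3,0,0,0,0.3],[0,0,-4.3,0,0,0,0.3]]]' 
python3 - <<'E'
from h import *
st()
grab("scene","s8",(305,135,365,195),10)
grab("top","t8",(160,190,210,240),12)
E
```

```text
time_s: 6.65
tool_pos: [0.4292, 0.2245, 0.2035]
orientation: [0.796, 0.605, 0.006, 0.002]
wrist_force: [0.2, -0.9, 0.7]
finger_gap: 0.0327
6.65 [0.4292 0.2245 0.2035] [ 0.2 -0.9  0.7] 0.0327
```

View pics/s8.png

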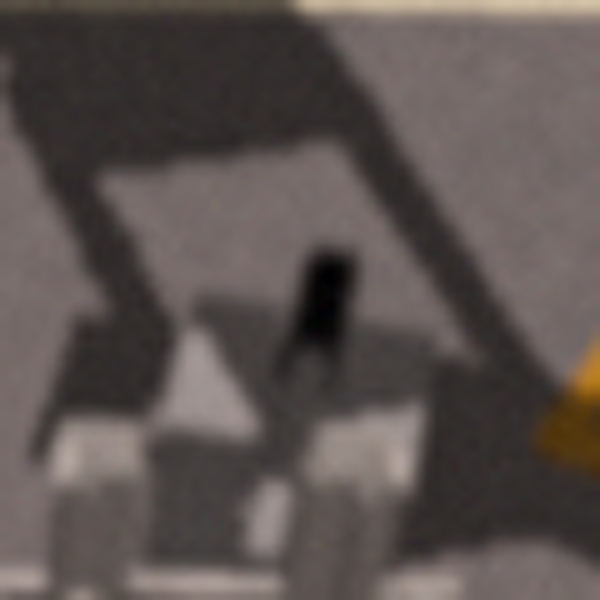

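View pics/t8.png

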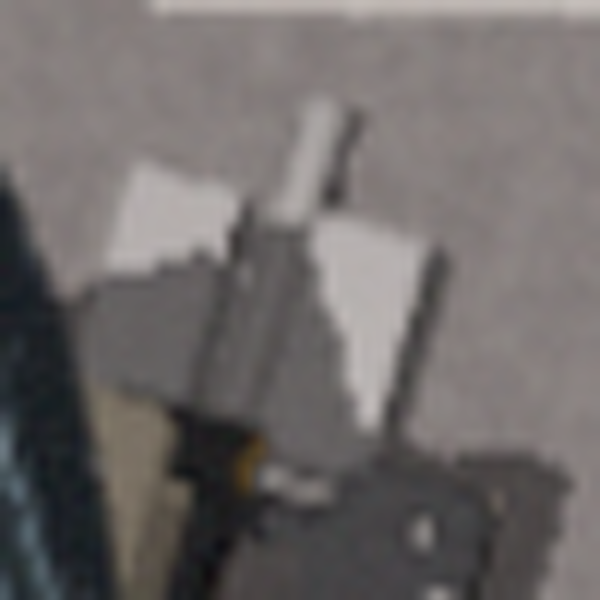

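```bash
python3 - <<'E'
from h import *
a=np.radians(-15.7);ex=np.array([np.cos(a),np.sin(a)]);ey=np.array([-ex[1],ex[0]])
f=lambda u,v:(160+(u+.5)/12-.5,190+(v+.5)/12-.5)
def L(nm,P): d=P[:2]-np.array([.480,.2055]);print(nm,P.round(4),"along",(d@ex).round(4),"lat",(d@ey).round(4))
L("tip",ray("top",f(323,98),.040)); L("shank",ray("top",f(297,190),.042))
g=lambda u,v:(305+(u+.5)/10-.5,135+(v+.5)/10-.5)
L("sc tip",ray("scene",g(262,555),.034));L("handle back top",ray("scene",g(333,248),.049));L("handle front top",ray("scene",g(320,325),.049))
t=lambda u,v:(110+(u+.5)/4-.5,120+(v+.5)/4-.5)
for nm,u,v,z in(("stop face top",766,170,.075),("stop outer",782,170,.075),("rail N L",244,70,.062),("rail S L",239,262,.062)): print(nm,ray("top",t(u,v),z).round(4))
s=lambda u,v:(195+(u+.5)/4-.5,150+(v+.5)/4-.5)
for nm,u,v,z in(("stop face near robot",83,152,.075),("stop face far",58,300,.075),("outer near",60,153,.075),("outer far",34,305,.075),("plate FL",435,320,.065),("plate FR",632,318,.065),("railend far R",655,322,.062),("post FL top L",470,200,.141),("post FR top R",617,200,.141),("post BL",460,112,.141)): print(nm,ray("scene",s(u,v),z).round(4))
rows((.6335,.235,.2),0)
E
```

```text
tip [0.5342 0.193  0.04  ] along 0.0555 lat 0.0027
shank [0.5125 0.1984 0.042 ] along 0.0332 lat 0.002
sc tip [0.527  0.1948 0.034 ] along 0.0481 lat 0.0024
handle back top [0.4097 0.2268 0.049 ] along -0.0734 lat 0.0015
handle front top [0.4453 0.2187 0.049 ] along -0.0369 lat 0.0033
stop face top [ 0.6304 -0.1235  0.075 ]
stop outer [ 0.6305 -0.1345  0.075 ]
rail N L [0.7008 0.2372 0.062 ]
rail S L [0.5665 0.2378 0.062 ]
stop face near robot [ 0.5657 -0.1192  0.075 ]
stop face far [ 0.6954 -0.1195  0.075 ]
outer near [ 0.5669 -0.1344  0.075 ]
outer far [ 0.6996 -0.1334  0.075 ]
plate FL [0.6984 0.107  0.065 ]
plate FR [0.6946 0.225  0.065 ]
railend far R [0.6949 0.2392 0.062 ]
post FL top L [0.6721 0.1234 0.141 ]
post FR top R [0.6707 0.2079 0.141 ]
post BL [0.596  0.1228 0.141 ]
pos [0.4259 0.2235 0.198 ] yaw 74.42 tilt 0.16 q6 [ 0.25  0.15  1.73 -0.    1.26 -1.05] shift [array([ 1.671,  4.922, -0.037]), ('turn z', np.float64(74.42))]
```

The pin lies level in the notch with lateral offset about 2 mm. Next I go behind the carrier to push on its +y posts.

```bash
python3 -m crank '[[[1.7,5.0,0,0,0,74.4,0],[1.7,5.0,0,0,0,74.4,0],[1.7,5.0,0,0,0,74.4,0],[1.7,5.0,0,0,0,74.4,0],[1.7,5.0,0,0,0,74.4,0],[1.7,5.0,0,0,0,74.4,0],[1.7,5.0,0,0,0,74.4,0],[1.7,5.0,0,0,0,74.4,0],[1.7,5.0,0,0,0,74.4,0],[1.7,5.0,0,0,0,74.4,0],[1.7,5.0,0,0,0,74.4,0]]]' 
python3 - <<'E'
from h import *
st();rows((.6335,.238,.09),-.5)
E
```

```text
time_s: 7.85
tool_pos: [0.6355, 0.235, 0.195]
orientation: [1.0, 0.001, -0.002, 0.0]
wrist_force: [-0.9, -0.1, 0.3]
finger_gap: 0.0466
7.85 [0.6355 0.235  0.195 ] [-0.9 -0.1  0.3] 0.0466
pos [0.6355 0.235  0.195 ] yaw 0.17 tilt 0.19 q6 [ 0.19  0.51  1.23 -0.    1.41  0.19] shift [array([-0.041, -0.078,  2.624]), ('turn z', np.float64(0.67))]
```

```bash
python3 -m crank '[[[0,-0.1,0.8,0,0,0,0],[0,-0.1,1.7,0,0,0,0],[0,-0.1,2.6,0,0,0,0],[0,-0.1,2.6,0,0,0,0],[0,-0.1,2.6,0,0,0,0]]]' 
python3 - <<'E'
from h import *
st();rows((.6335,.1,.09),-.5);grab("scene","s9",(200,100,400,250),4)
E
```

```text
time_s: 8.35
tool_pos: [0.6359, 0.2391, 0.0926]
orientation: [1.0, 0.001, -0.001, 0.0]
wrist_force: [-1.1, 0.3, -0.4]
finger_gap: 0.0462
8.35 [0.6359 0.2391 0.0926] [-1.1  0.3 -0.4] 0.0462
pos [0.6359 0.2391 0.0926] yaw 0.09 tilt 0.12 q6 [0.2  0.58 1.35 0.   1.21 0.19] shift [array([-0.064,  3.476,  0.065]), ('turn z', np.float64(0.59))]
```

View pics/s9.png

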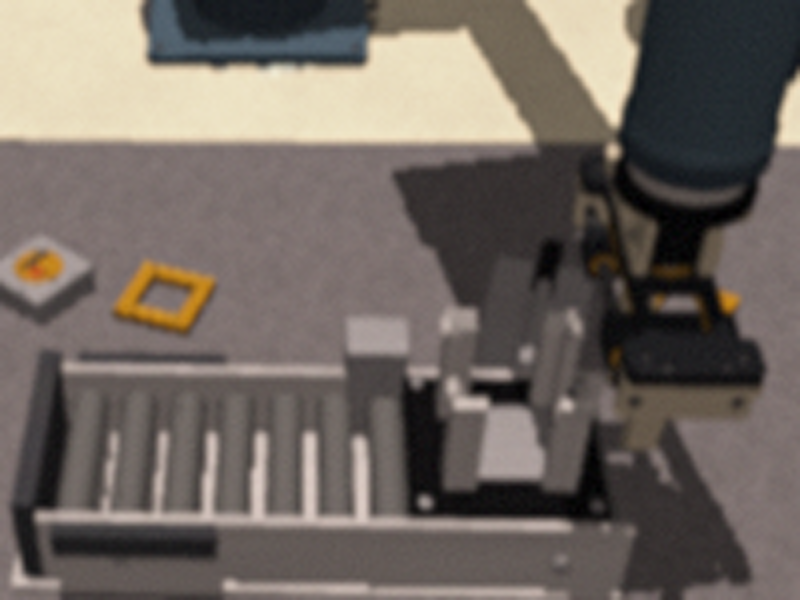

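```bash
python3 -m crank '[[[-0.04,0.2,0,0,0,0,0],[-0.04,0.4,0,0,0,0,0],[-0.04,0.6,0,0,0,0,0],[-0.04,0.8,0,0,0,0,0],[-0.04,1.05,0,0,0,0,0],[-0.05,1.3,0,0,0,0,0],[-0.05,1.55,0,0,0,0,0],[-0.05,1.8,0,0,0,0,0],[-0.05,2.05,0,0,0,0,0],[-0.06,2.3,0,0,0,0,0],[-0.06,2.55,0,0,0,0,0],[-0.06,2.8,0,0,0,0,0]]]' 
python3 - <<'E'
from h import *
st();grab("scene","s10",(200,100,400,250),4)
E
```

```text
time_s: 9.6
tool_pos: [0.6339, 0.1263, 0.0929]
orientation: [1.0, 0.0, -0.0, -0.0]
wrist_force: [0.2, 1.9, 0.2]
finger_gap: 0.0463
9.6 [0.6339 0.1263 0.0929] [0.2 1.9 0.2] 0.0463
```

View pics/s10.png

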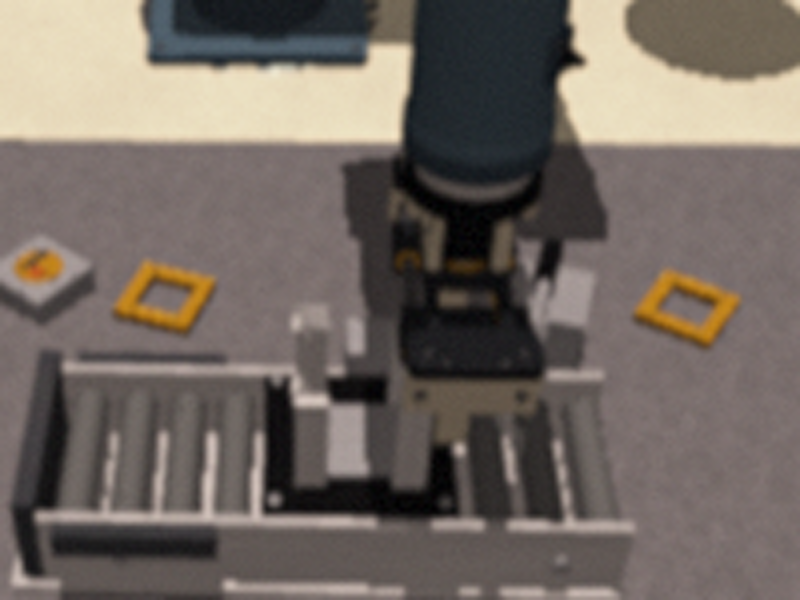

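The carrier is rolling, with its front edge at zoom x≈268. I'll continue, slowing toward the end.

```bash
python3 -m crank '[[[0,0.25,0,0,0,0,0],[0,0.5,0,0,0,0,0],[0,0.75,0,0,0,0,0],[0,1.0,0,0,0,0,0],[0,1.25,0,0,0,0,0],[-0.02,1.5,0,0,0,0,0],[-0.02,1.75,0,0,0,0,0],[-0.02,2.0,0,0,0,0,0],[-0.02,2.25,0,0,0,0,0],[-0.02,2.45,0,0,0,0,0],[-0.02,2.6,0,0,0,0,0],[-0.02,2.7,0,0,0,0,0]]]' 
python3 - <<'E'
from h import *
st();grab("scene","s11",(200,100,400,250),4)
E
```

```text
time_s: 10.85
tool_pos: [0.6332, 0.0184, 0.0931]
orientation: [1.0, -0.0, -0.0, 0.0]
wrist_force: [-0.3, 0.7, -0.7]
finger_gap: 0.0462
10.85 [0.6332 0.0184 0.0931] [-0.3  0.7 -0.7] 0.0462
```

View pics/s11.png

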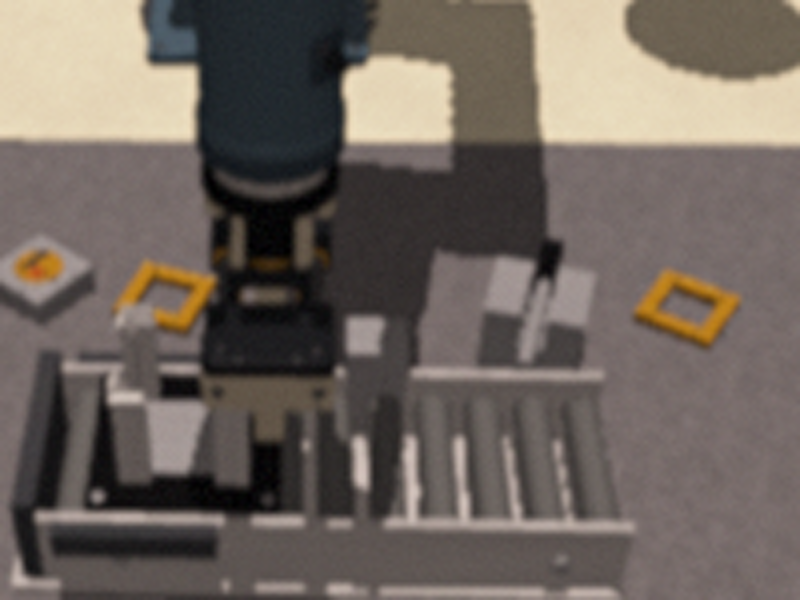

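```bash
python3 -m crank '[[[0,0.08,0,0,0,0,0],[0,0.16,0,0,0,0,0],[0,0.24,0,0,0,0,0],[0,0.32,0,0,0,0,0],[0,0.4,0,0,0,0,0],[0,0.46,0,0,0,0,0],[0,0.5,0,0,0,0,0],[0,0.54,0,0,0,0,0]]]' 
python3 - <<'E'
from h import *
st();grab("scene","s12",(200,100,400,250),4)
E
```

```text
time_s: 11.7
tool_pos: [0.6332, -0.0026, 0.0931]
orientation: [1.0, 0.0, -0.0, -0.0]
wrist_force: [-0.3, 1.0, -0.1]
finger_gap: 0.0464
11.7 [ 0.6332 -0.0026  0.0931] [-0.3  1.  -0.1] 0.0464
```

View pics/s12.png

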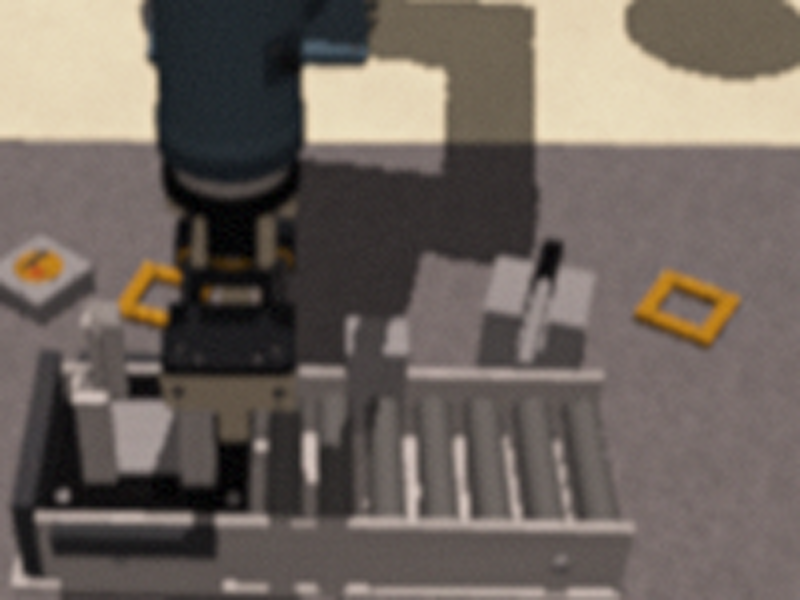

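```bash
python3 -m crank '[[[0,0.04,0,0,0,0,0],[0,0.08,0,0,0,0,0],[0,0.12,0,0,0,0,0],[0,0.12,0,0,0,0,0]]]' ; python3 -m crank '[[[0,0.03,0,0,0,0,0],[0,0.06,0,0,0,0,0],[0,0.06,0,0,0,0,0]]]' 
```

```text
time_s: 12.15
tool_pos: [0.6332, -0.0076, 0.093]
orientation: [1.0, 0.0, 0.0, 0.0]
wrist_force: [0.1, 0.3, 0.5]
finger_gap: 0.0464
time_s: 12.45
tool_pos: [0.6332, -0.0097, 0.093]
orientation: [1.0, 0.0, -0.0, -0.0]
wrist_force: [0.3, 0.9, -0.3]
finger_gap: 0.0464
```

```bash
python3 -m crank '[[[0,0.03,0,0,0,0,0],[0,0.06,0,0,0,0,0],[0,0.06,0,0,0,0,0]]]' ; python3 -m crank '[[[0,0.03,0,0,0,0,0],[0,0.06,0,0,0,0,0],[0,0.06,0,0,0,0,0]]]'; python3 -m crank '[[[0,0,0,0,0,0,0],[0,0,0,0,0,0,0]]]'
```

```text
time_s: 12.75
tool_pos: [0.6334, -0.0104, 0.0933]
orientation: [1.0, 0.0, 0.0, -0.001]
wrist_force: [0.3, 6.1, 1.6]
finger_gap: 0.0462
time_s: 13.05
tool_pos: [0.6334, -0.0111, 0.0939]
orientation: [1.0, 0.0, 0.0, -0.002]
wrist_force: [-0.8, 12.3, 5.3]
finger_gap: 0.0466
time_s: 13.25
tool_pos: [0.6334, -0.0111, 0.0939]
orientation: [1.0, 0.0, 0.001, -0.002]
wrist_force: [-1.5, 12.0, 5.1]
finger_gap: 0.047
```

Force rises at y≈-0.010, so the carrier is against the stop. I'll ease off gently, back away and rise clear.

```bash
python3 -m crank '[[[0,-0.03,0,0,0,0,0],[0,-0.06,0,0,0,0,0],[0,-0.1,0,0,0,0,0],[0,-0.3,0,0,0,0,0],[0,-0.6,0,0,0,0,0],[0,-0.8,-1,0,0,0,0],[0,-0.8,-2,0,0,0,0],[0,-0.8,-3,0,0,0,0],[0,-0.8,-3,0,0,0,0],[-2,-2,-3,0,0,0,0],[-3,-3,-3,0,0,0,0],[-3,-4,-3,0,0,0,0]]]'
python3 - <<'E'
from h import *
st();grab("scene","s13",(190,130,350,250),5);im=grab("top","t13",(190,120,350,240),5)
items("top",im)
E
```

```text
time_s: 14.45
tool_pos: [0.525, 0.1187, 0.2123]
orientation: [1.0, -0.001, -0.001, 0.0]
wrist_force: [0.2, -0.3, -0.2]
finger_gap: 0.0463
14.45 [0.525  0.1187 0.2123] [ 0.2 -0.3 -0.2] 0.0463
brass px 278 236 z 0.009 ctr [ 0.4298 -0.0633] sides mm 62.4 63.1 ang -20.0 -109.7
brass px 357 232 z 0.009 ctr [ 0.4421 -0.2874] sides mm 64.1 63.0 ang -67.3 -158.2
brass px 139 232 z 0.009 ctr [0.4376 0.3293] sides mm 62.5 60.0 ang -32.4 -123.1
brass px 346 146 z 0.009 ctr [ 0.6883 -0.2626] sides mm 58.1 58.8 ang -89.6 179.0
```

View pics/s13.png

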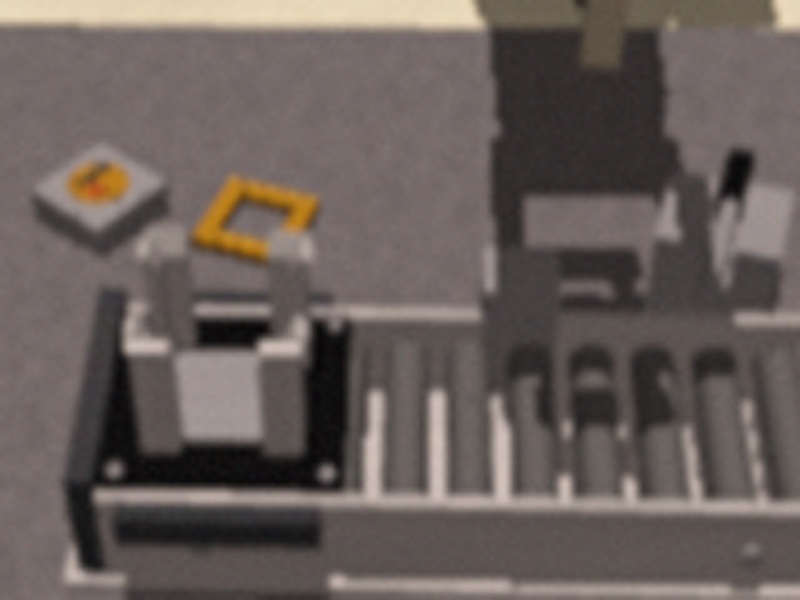

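View pics/t13.png

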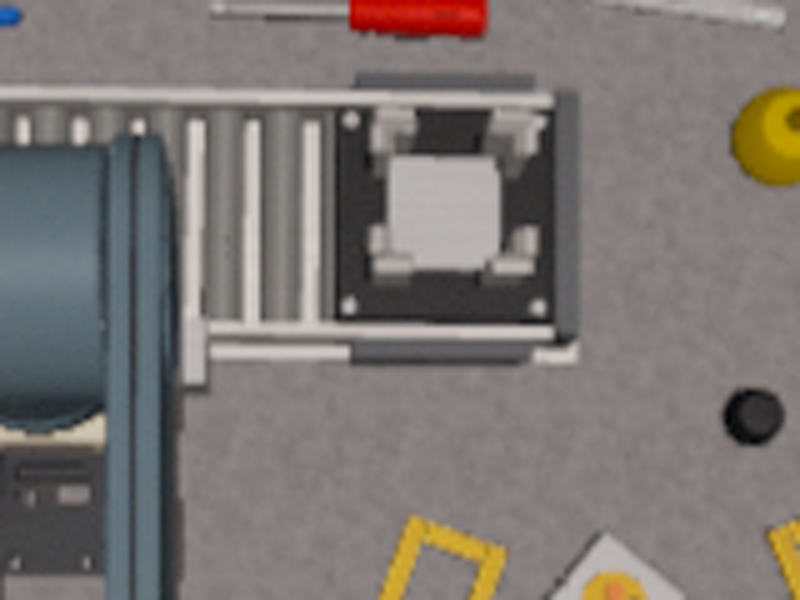

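The carrier is home, its plate touching the dark stop at zoom x≈555. Next I measure the nest.

```bash
python3 - <<'E'
from h import *
t=lambda u,v:(190+(u+.5)/5-.5,120+(v+.5)/5-.5)
s=lambda u,v:(190+(u+.5)/5-.5,130+(v+.5)/5-.5)
def q(n,f,pts,z):
    P=np.array([ray(n,f(*p),z)[:2] for p in pts]);print(n,z,P.round(4).tolist(),"c",P.mean(0).round(4))
q("top",t,[(335,105),(554,105),(554,322),(335,322)],.065)
q("top",t,[(387,155),(498,155),(500,270),(387,270)],.065)
q("top",t,[(351,119),(349,305),(539,306)],.065)
q("top",t,[(375,108),(548,118),(535,273),(373,280)],.141)
q("scene",s,[(114,468),(327,472),(336,322)],.065)
q("scene",s,[(122,345),(308,352)],.141)
q("scene",s,[(137,235),(314,238)],.141)
im=cv2.imread("pics/scene0.png")
for c in blobs(im,(0,0,135),(179,40,255),60):
    (u,v),(w,h),a=cv2.minAreaRect(c)
    if 195<u<225 and 155<v<185: print("body scene",u,v,w,h,a,ray("scene",(u,v),.024),ray("scene",(u,v),.012))
E
```

```text
top 0.065 [[0.6918, -0.0015], [0.6926, -0.123], [0.5713, -0.1223], [0.5706, -0.0019]] c [ 0.6315 -0.0622]
top 0.065 [[0.6638, -0.0304], [0.6642, -0.0918], [0.5999, -0.0927], [0.5996, -0.0304]] c [ 0.6319 -0.0613]
top 0.065 [[0.684, -0.0104], [0.5801, -0.0096], [0.5801, -0.1141]] c [ 0.6147 -0.0447]
top 0.141 [[0.6738, -0.021], [0.6691, -0.1113], [0.5873, -0.1041], [0.5832, -0.0201]] c [ 0.6283 -0.0641]
scene 0.065 [[0.682, -0.1142], [0.6827, -0.0097], [0.5779, -0.0089]] c [ 0.6475 -0.0443]
scene 0.141 [[0.6727, -0.104], [0.6758, -0.0173]] c [ 0.6742 -0.0607]
scene 0.141 [[0.5957, -0.1056], [0.5966, -0.0179]] c [ 0.5961 -0.0617]
body scene 209.4230499267578 166.38461303710938 13.312804222106934 20.80125617980957 56.3099365234375 [ 0.41819341 -0.15899839  0.024     ] [ 0.40397082 -0.16204398  0.012     ]
```

```bash
python3 - <<'E'
from h import *
rows((.4177,-.1595,.12),-39.5)
E
```

```text
pos [0.5238 0.1233 0.2129] yaw 0.29 tilt 0.15 q6 [0.02 0.24 1.57 0.   1.33 0.02] shift [array([-2.683,  7.062,  2.316]), ('turn z', np.float64(39.79))]
```

```bash
python3 -m crank '[[[-2.68,7.1,0,0,0,39.8,-0.8],[-2.68,7.1,0,0,0,39.8,-0.8],[-2.68,7.1,0,0,0,39.8,-0.8],[-2.68,7.1,0,0,0,39.8,-0.8],[-2.68,7.1,0,0,0,39.8,-0.8],[-2.68,7.1,0,0,0,39.8,-0.8],[-2.68,7.1,0,0,0,39.8,-0.8],[-2.68,7.1,1,0,0,39.8,-0.8],[-2.68,7.1,2.3,0,0,39.8,-0.8],[-2.68,7.1,2.3,0,0,39.8,-0.8],[-2.68,7.1,2.3,0,0,39.8,-0.8]]]'
python3 - <<'E'
from h import *
rows((.4177,-.1595,.005),-39.5)
grab("scene","s14",(150,90,310,210),5)
E
```

```text
time_s: 15.65
tool_pos: [0.4203, -0.1647, 0.1208]
orientation: [0.94, -0.34, -0.001, -0.0]
wrist_force: [0.2, 0.4, 0.9]
finger_gap: 0.0836
pos [ 0.4203 -0.1647  0.1208] yaw -39.75 tilt 0.17 q6 [-0.62  0.18  1.9  -0.    1.07  0.07] shift [array([-0.124, -0.06 ,  2.896]), ('turn z', np.float64(-0.25))]
```

View pics/s14.png

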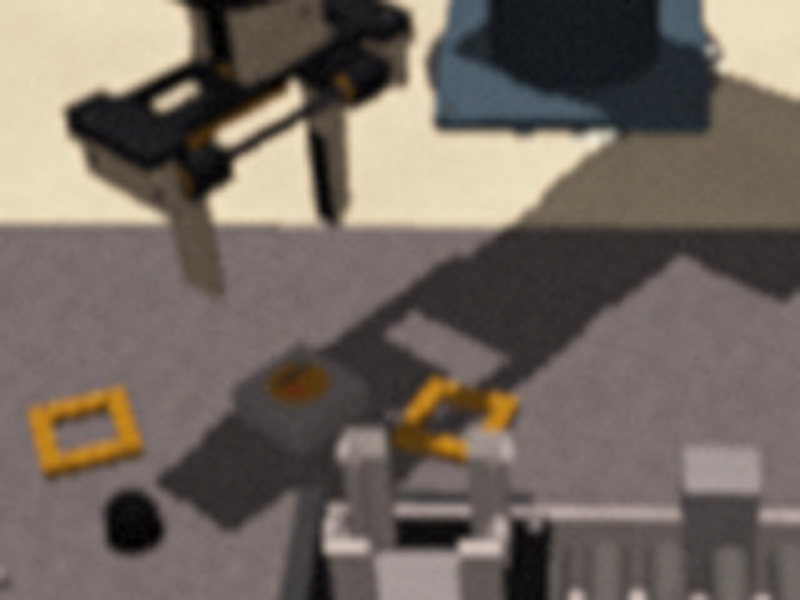

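```bash
python3 -m crank '[[[-0.1,-0.05,0.9,0,0,0,-0.8],[-0.1,-0.05,1.9,0,0,0,-0.8],[-0.1,-0.05,2.6,0,0,0,-0.8],[-0.1,-0.05,2.88,0,0,0,-0.8],[-0.1,-0.05,2.88,0,0,0,-0.8],[-0.1,-0.05,2.88,0,0,0,1],[-0.1,-0.05,2.88,0,0,0,1],[-0.1,-0.05,2.88,0,0,0,1],[-0.1,-0.05,2.88,0,0,0,1],[-0.1,-0.05,2.88,0,0,0,1]]]' 50
python3 - <<'E'
from h import *
rows((.631,-.0622,.2),0);st()
E
```

```text
time_s: 16.7
tool_pos: [0.4191, -0.1614, 0.0069]
orientation: [0.94, -0.34, 0.001, 0.0]
wrist_force: [-1.5, 1.9, 7.7]
finger_gap: 0.0594
pos [ 0.4191 -0.1614  0.0069] yaw -39.78 tilt 0.07 q6 [-0.62  0.35  2.03  0.    0.76  0.08] shift [array([ 2.49 , -5.297, -4.824]), ('turn z', np.float64(-39.78))]
16.7 [ 0.4191 -0.1614  0.0069] [-1.5  1.9  7.7] 0.0594
```

```bash
python3 -m crank '[[[0,0,-0.5,0,0,0,1],[0,0,-1.5,0,0,0,1],[0,0,-2.5,0,0,0,1],[0,0,-3.5,0,0,0,1],[0,0,-4.6,0,0,0,1],[0,0,-4.6,0,0,0,1]]]'
python3 - <<'E'
from h import *
rows((.631,-.0622,.19),0);st()
E
```

```text
time_s: 17.3
tool_pos: [0.4218, -0.1633, 0.1958]
orientation: [0.94, -0.34, 0.006, 0.002]
wrist_force: [1.1, -0.3, -2.2]
finger_gap: 0.0596
pos [ 0.4218 -0.1633  0.1958] yaw -39.78 tilt 0.68 q6 [-0.62  0.09  1.8   0.    1.24  0.08] shift [array([ 2.401, -5.289,  0.177]), ('turn z', np.float64(-39.78))]
17.3 [ 0.4218 -0.1633  0.1958] [ 1.1 -0.3 -2.2] 0.0596
```

```bash
python3 -m crank '[[[0.4,-0.9,0,0,0,-6,1],[0.8,-1.8,0,0,0,-12,1],[1.2,-2.7,0,0,0,-20,1],[1.7,-3.6,0,0,0,-28,1],[2.1,-4.5,0,0,0,-35,1],[2.48,-5.3,0,0,0,-39.8,1],[2.48,-5.3,0,0,0,-39.8,1],[2.48,-5.3,0,0,0,-39.8,1],[2.48,-5.3,0,0,0,-39.8,1]]]'
python3 - <<'E'
from h import *
rows((.631,-.0622,.16),-.2);st()
grab("scene","s15",(170,90,310,210),5);grab("top","t15",(240,120,340,220),6)
E
```

```text
time_s: 18.2
tool_pos: [0.6292, -0.0621, 0.1887]
orientation: [1.0, -0.0, -0.001, -0.0]
wrist_force: [0.0, -0.3, -2.5]
finger_gap: 0.0597
pos [ 0.6292 -0.0621  0.1887] yaw -0.04 tilt 0.15 q6 [-0.27  0.43  1.37 -0.    1.35 -0.27] shift [array([0.047, 0.004, 0.719]), ('turn z', np.float64(0.16))]
18.2 [ 0.6292 -0.0621  0.1887] [ 0.  -0.3 -2.5] 0.0597
```

View pics/s15.png

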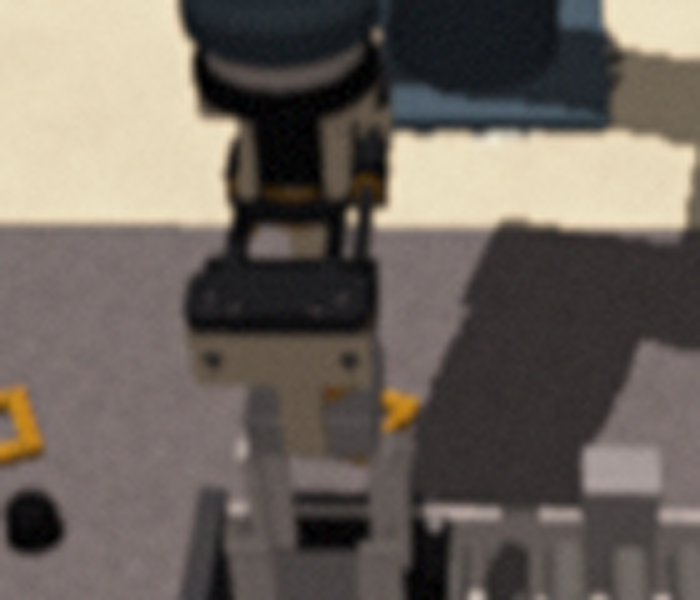

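View pics/t15.png

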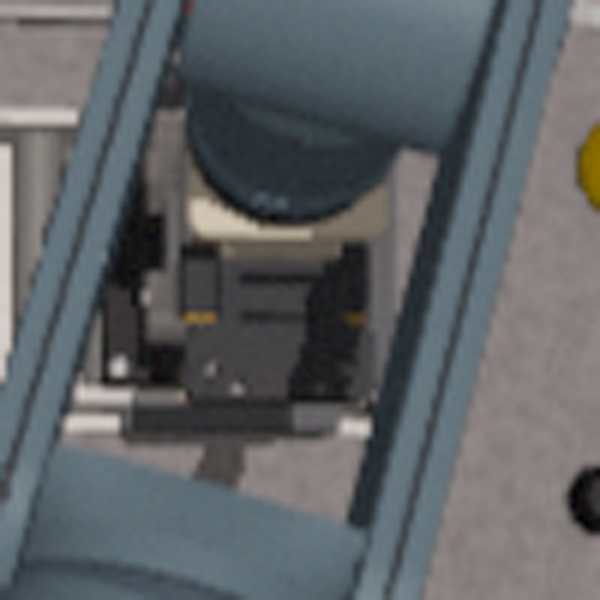

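```bash
python3 - <<'E'
from h import *
s=lambda u,v:(170+(u+.5)/5-.5,90+(v+.5)/5-.5)
c=r.calibration("scene");R=np.array(c["R"]);t=np.array(c["t"]);o=-R.T@t
def rayx(uv,x):
    d=R.T@np.array([(uv[0]-c["cx"])/c["fx"],(uv[1]-c["cy"])/c["fy"],1.]);return o+d*(x-o[0])/d[0]
for nm,u,v,x in(("L",247,430,.659),("R",379,430,.659),("finger L",285,440,.677),("finger R",327,440,.677)): print(nm,rayx(s(u,v),x).round(4))
for nm,u,v in(("postL",228,545),("postR",413,550)): print(nm,ray("scene",s(u,v),.141).round(4))
E
```

```text
L [ 0.659  -0.0887  0.2005]
R [ 0.659  -0.0294  0.2013]
finger L [ 0.677  -0.0692  0.2108]
finger R [ 0.677  -0.0508  0.2111]
postL [ 0.6726 -0.1012  0.141 ]
postR [ 0.6744 -0.015   0.141 ]
```

```bash
python3 -m crank '[[[0.045,0.05,0.3,0,0,0.2,1],[0.045,0.05,0.6,0,0,0.2,1],[0.045,0.05,0.9,0,0,0.2,1],[0.045,0.05,1.1,0,0,0.2,1],[0.045,0.05,1.1,0,0,0.2,1]]]'; python3 -m crank '[[[0,0,0.15,0,0,0,1],[0,0,0.3,0,0,0,1],[0,0,0.3,0,0,0,1]]]'; python3 - <<'E'
from h import *
grab("scene","s16",(170,90,310,210),5)
E
```

```text
time_s: 18.8
tool_pos: [0.6311, -0.0636, 0.1435]
orientation: [1.0, -0.002, -0.002, -0.001]
wrist_force: [0.3, 1.3, -3.1]
finger_gap: 0.0598
time_s: 19.1
tool_pos: [0.632, -0.0636, 0.133]
orientation: [1.0, -0.002, -0.001, -0.0]
wrist_force: [-0.4, -0.5, -2.7]
finger_gap: 0.0596
```

View pics/s16.png

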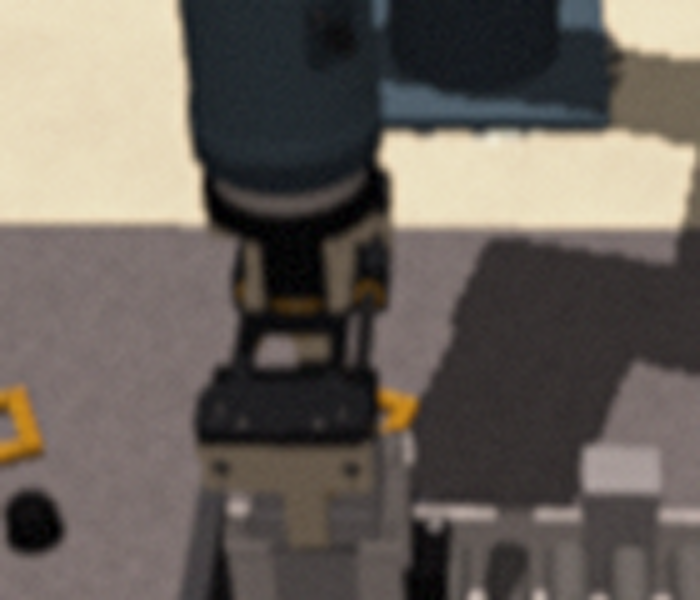

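It has entered the pocket without resistance. Lowering on.

```bash
python3 -m crank '[[[0,0,0.3,0,0,0,1],[0,0,0.6,0,0,0,1],[0,0,0.9,0,0,0,1],[0,0,1.2,0,0,0,1],[0,0,1.4,0,0,0,1],[0,0,1.4,0,0,0,1],[0,0,1.4,0,0,0,1]]]'; python3 -m crank '[[[0,0,0.05,0,0,0,1],[0,0,0.1,0,0,0,1],[0,0,0.1,0,0,0,1]]]'
```

```text
time_s: 19.85
tool_pos: [0.6324, -0.0638, 0.0777]
orientation: [1.0, -0.002, -0.0, -0.0]
wrist_force: [-0.0, -0.6, -2.3]
finger_gap: 0.0593
time_s: 20.15
tool_pos: [0.6324, -0.0638, 0.0739]
orientation: [1.0, -0.002, 0.0, 0.0]
wrist_force: [-0.4, -0.3, -2.2]
finger_gap: 0.0596
```

```bash
python3 -m crank '[[[0,0,0.03,0,0,0,1],[0,0,0.06,0,0,0,1],[0,0,0.06,0,0,0,1]]]';python3 -m crank '[[[0,0,0.02,0,0,0,1],[0,0,0.04,0,0,0,1],[0,0,0.04,0,0,0,1]]]'
```

```text
time_s: 20.45
tool_pos: [0.6326, -0.0639, 0.0719]
orientation: [1.0, -0.002, 0.0, 0.0]
wrist_force: [-0.6, -0.4, 1.1]
finger_gap: 0.0596
time_s: 20.75
tool_pos: [0.6326, -0.0639, 0.0719]
orientation: [1.0, -0.002, 0.001, 0.0]
wrist_force: [-4.2, 0.8, 10.0]
finger_gap: 0.0596
```

Seated on the floor (force rises at TCP z 0.0719). Release and rise.

```bash
python3 -m crank '[[[0,0,-0.03,0,0,0,-0.6],[0,0,-0.03,0,0,0,-0.6],[0,0,-0.03,0,0,0,-0.6],[0,0,-0.03,0,0,0,-0.6],[0,0,-0.7,0,0,0,-0.6],[0,0,-1.6,0,0,0,-0.6],[0,0,-2.6,0,0,0,-0.6],[0,0,-3.4,0,0,0,-0.6],[-2,-3,-3.4,0,0,0,-0.6],[-3,-5,-3.4,0,0,0,-0.6],[-3,-5,-3.4,0,0,0,-0.6],[-3,-5,-3.4,0,0,0,-0.6]]]'
python3 - <<'E'
from h import *
st();grab("scene","s17",(190,130,350,250),5);im=grab("top","t17",(240,120,400,240),5)
items("top",im)
E
```

```text
time_s: 21.95
tool_pos: [0.5286, 0.109, 0.2058]
orientation: [1.0, -0.002, 0.0, -0.0]
wrist_force: [0.8, 1.3, -0.5]
finger_gap: 0.0743
21.95 [0.5286 0.109  0.2058] [ 0.8  1.3 -0.5] 0.0743
brass px 278 236 z 0.009 ctr [ 0.4298 -0.0633] sides mm 62.4 63.1 ang -20.0 -109.7
brass px 357 232 z 0.009 ctr [ 0.4421 -0.2874] sides mm 64.1 63.0 ang -67.3 -158.2
brass px 139 233 z 0.009 ctr [0.4368 0.328 ] sides mm 62.5 63.1 ang -32.4 -123.1
brass px 346 146 z 0.009 ctr [ 0.6883 -0.2626] sides mm 58.7 58.1 ang -0.8 -89.6
grey px 176 257 z 0.008 ctr [0.3693 0.2235] sides mm 75.5 48.0 ang 1.3 -89.7
grey px 176 257 z 0.024 ctr [0.3697 0.2212] sides mm 74.6 47.4 ang 1.3 -89.7
grey px 176 257 z 0.058 ctr [0.3707 0.2162] sides mm 72.7 46.2 ang 1.3 -89.7
grey px 179 220 z 0.008 ctr [0.4746 0.2163] sides mm 125.7 86.0 ang -22.2 -113.1
grey px 179 220 z 0.024 ctr [0.4738 0.214 ] sides mm 124.3 85.0 ang -22.2 -113.1
grey px 179 220 z 0.058 ctr [0.4721 0.2092] sides mm 121.1 82.8 ang -22.2 -113.1
```

View pics/s17.png

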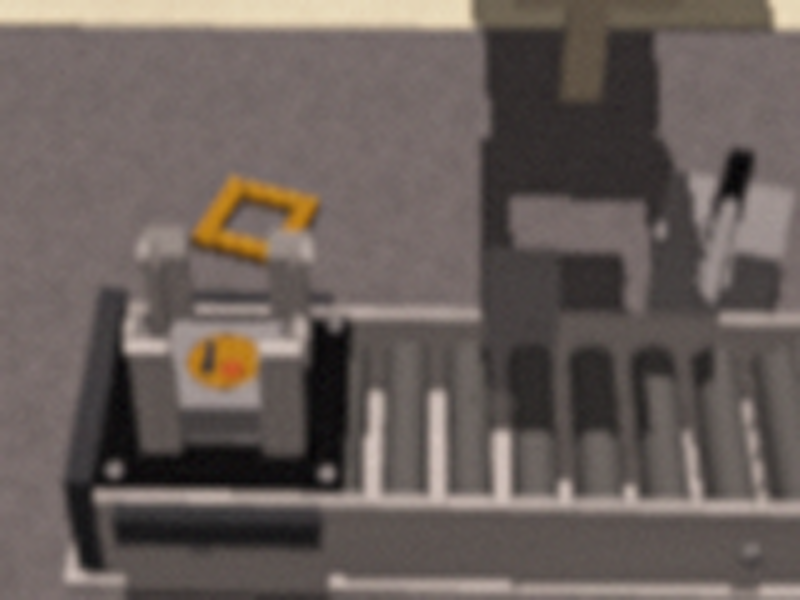

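View pics/t17.png

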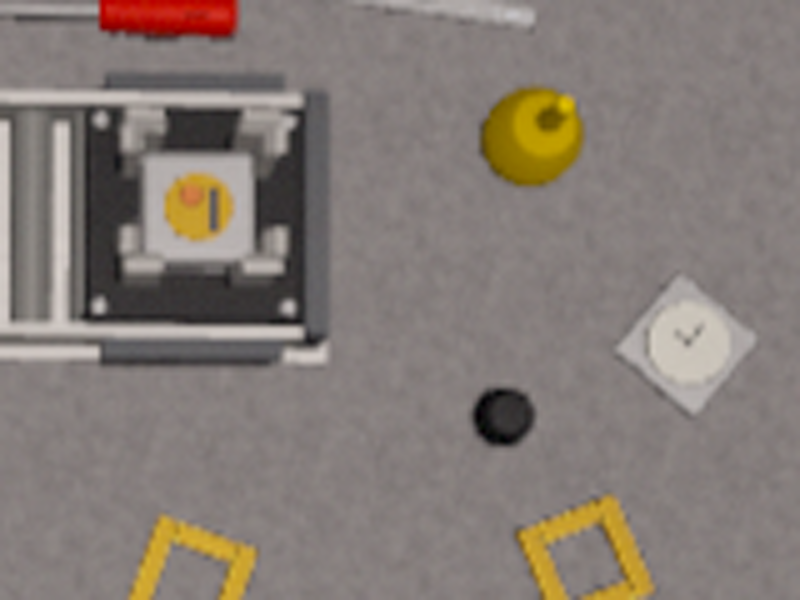

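Body sits centred in the pocket; everything else is unchanged. Now the nearest spacer at (278,236).

```bash
python3 - <<'E'
from h import *
t=lambda u,v:(240+(u+.5)/5-.5,120+(v+.5)/5-.5)
print(ray("top",t(198.5,206.5),.089), ray("scene",(190+225.5/5-.5,130+363.5/5-.5),.089))
rows((.4312,-.065,.06),-20)
E
```

```text
[ 0.63101707 -0.06275315  0.089     ] [ 0.63265327 -0.06208648  0.089     ]
pos [0.5263 0.1125 0.206 ] yaw 0.12 tilt 0.15 q6 [ 0.    0.25  1.58  0.    1.31 -0.  ] shift [array([-2.379,  4.441,  3.646]), ('turn z', np.float64(20.12))]
```

```bash
python3 -m crank '[[[-1.2,1,0,0,0,8,-0.7],[-2.38,2.2,0,0,0,16,-0.7],[-2.38,3.4,0,0,0,20.1,-0.7],[-2.38,4.44,0,0,0,20.1,-0.7],[-2.38,4.44,1,0,0,20.1,-0.7],[-2.38,4.44,2.2,0,0,20.1,-0.7],[-2.38,4.44,3.4,0,0,20.1,-0.7],[-2.38,4.44,3.65,0,0,20.1,-0.7],[-2.38,4.44,3.65,0,0,20.1,-0.7],[-2.38,4.44,3.65,0,0,20.1,-0.7]]]'
python3 - <<'E'
from h import *
rows((.4312,-.065,.004),-20);st()
grab("scene","s18",(170,90,310,210),5)
E
```

```text
time_s: 23.05
tool_pos: [0.4355, -0.0703, 0.0614]
orientation: [0.984, -0.176, 0.001, 0.0]
wrist_force: [0.3, -0.3, 0.9]
finger_gap: 0.0789
pos [ 0.4355 -0.0703  0.0614] yaw -20.27 tilt 0.14 q6 [-0.41  0.25  2.   -0.    0.9  -0.06] shift [array([-0.151, -0.087,  1.435]), ('turn z', np.float64(-0.27))]
23.05 [ 0.4355 -0.0703  0.0614] [ 0.3 -0.3  0.9] 0.0789
```

View pics/s18.png

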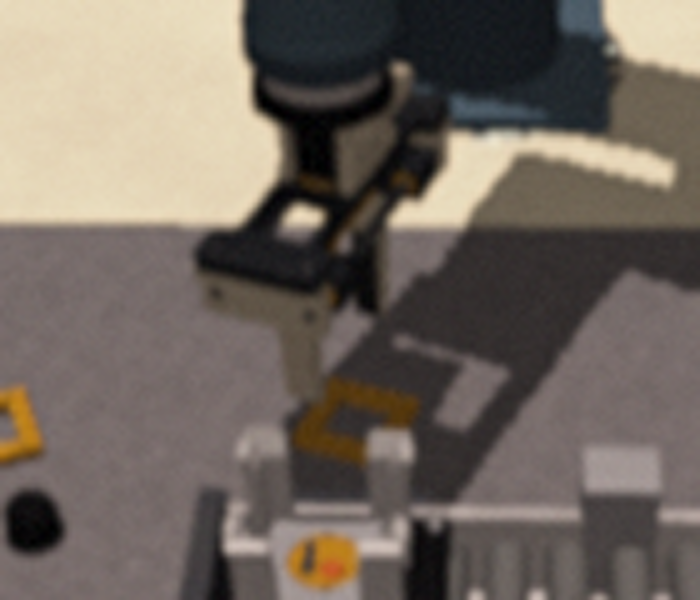

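```bash
python3 -m crank '[[[-0.15,-0.09,0.5,0,0,-0.3,-0.7],[-0.15,-0.09,1.0,0,0,-0.3,-0.7],[-0.15,-0.09,1.3,0,0,-0.3,-0.7],[-0.15,-0.09,1.43,0,0,-0.3,-0.7],[-0.15,-0.09,1.43,0,0,-0.3,-0.7],[-0.15,-0.09,1.43,0,0,-0.3,-0.7]]]'
python3 - <<'E'
from h import *
rows((.4312,-.065,.004),-20);st()
E
```

```text
time_s: 23.7
tool_pos: [0.4308, -0.0645, 0.0039]
orientation: [0.985, -0.173, 0.001, 0.0]
wrist_force: [0.0, -0.7, -0.8]
finger_gap: 0.0795
pos [ 0.4308 -0.0645  0.0039] yaw -19.97 tilt 0.14 q6 [-0.41  0.34  2.06 -0.    0.74 -0.06] shift [array([ 0.014,  0.007, -0.004]), ('turn z', np.float64(0.03))]
23.7 [ 0.4308 -0.0645  0.0039] [ 0.  -0.7 -0.8] 0.0795
```

```bash
python3 -m crank '[[[0,0,0.04,0,0,0,1],[0,0,0.04,0,0,0,1],[0,0,0.04,0,0,0,1],[0,0,0.04,0,0,0,1],[0,0,0.04,0,0,0,1]]]' 40;  python3 -m crank '[[[0,0,-0.5,0,0,0,1],[0,0,-1.5,0,0,0,1],[0,0,-2.5,0,0,0,1],[0,0,-3.5,0,0,0,1],[0,0,-4.6,0,0,0,1],[0,0,-4.6,0,0,0,1],[0,0,-4.6,0,0,0,1]]]'
python3 - <<'E'
from h import *
rows((.6325,-.0638,.185),-.2);st()
E
```

```text
time_s: 24.2
tool_pos: [0.4299, -0.0643, 0.0014]
orientation: [0.985, -0.173, 0.0, 0.0]
wrist_force: [1.0, -0.1, 4.1]
finger_gap: 0.0588
time_s: 24.9
tool_pos: [0.4299, -0.0642, 0.1856]
orientation: [0.985, -0.173, 0.001, 0.0]
wrist_force: [0.2, 0.6, 0.1]
finger_gap: 0.0594
pos [ 0.4299 -0.0642  0.1856] yaw -19.98 tilt 0.11 q6 [-0.41  0.07  1.84 -0.    1.22 -0.06] shift [array([ 4.757, -1.741,  0.023]), ('turn z', np.float64(-19.78))]
24.9 [ 0.4299 -0.0642  0.1856] [0.2 0.6 0.1] 0.0594
```

```bash
python3 -m crank '[[[0.9,-0.35,0,0,0,-4,1],[1.8,-0.7,0,0,0,-8,1],[2.7,-1.0,0,0,0,-12,1],[3.6,-1.35,0,0,0,-16,1],[4.76,-1.74,0,0,0,-19.8,1],[4.76,-1.74,0,0,0,-19.8,1],[4.76,-1.74,0,0,0,-19.8,1],[4.76,-1.74,0,0,0,-19.8,1],[4.76,-1.74,0,0,0,-19.8,1]]]'
python3 - <<'E'
from h import *
rows((.6325,-.0638,.145),-.2);st()
grab("scene","s19",(170,90,310,210),5)
E
```

```text
time_s: 25.8
tool_pos: [0.6309, -0.0636, 0.1848]
orientation: [1.0, -0.002, -0.001, -0.0]
wrist_force: [-0.3, 0.2, 0.2]
finger_gap: 0.0594
pos [ 0.6309 -0.0636  0.1848] yaw -0.22 tilt 0.07 q6 [-0.28  0.43  1.37 -0.    1.34 -0.27] shift [array([0.041, 0.004, 0.995]), ('turn z', np.float64(-0.02))]
25.8 [ 0.6309 -0.0636  0.1848] [-0.3  0.2  0.2] 0.0594
```

View pics/s19.png

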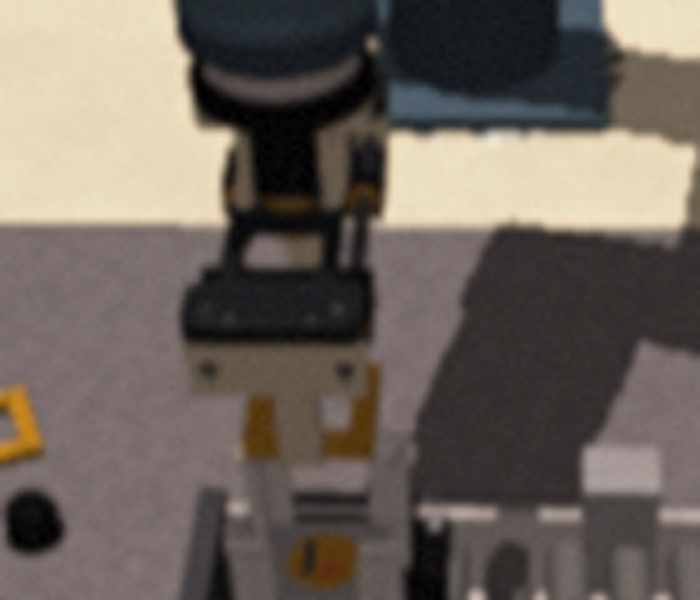

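```bash
python3 - <<'E'
from h import *
im=grab("scene")
c=r.calibration("scene");R=np.array(c["R"]);t=np.array(c["t"]);o=-R.T@t
def rayx(uv,x):
    d=R.T@np.array([(uv[0]-c["cx"])/c["fx"],(uv[1]-c["cy"])/c["fy"],1.]);return o+d*(x-o[0])/d[0]
hsv=cv2.cvtColor(im,cv2.COLOR_BGR2HSV)
m=cv2.inRange(hsv[160:186,205:260],np.array((12,120,60)),np.array((35,255,255)))
m=cv2.morphologyEx(m,cv2.MORPH_CLOSE,np.ones((3,3),np.uint8))
for v in range(m.shape[0]):
    u=np.where(m[v]>0)[0]
    if len(u)>3: a,b=u[0]+205-.5,u[-1]+205+.5; print(v+160,a,b,rayx((a,v+160),.66)[1:].round(4),rayx((b,v+160),.66)[1:].round(4))
cv2.imwrite("pics/s20.png",cv2.resize(im[155:190,205:265],None,fx=12,fy=12,interpolation=cv2.INTER_CUBIC))
E
```

```text
169 219.5 244.5 [-0.0857  0.2208] [-0.0306  0.2215]
170 219.5 244.5 [-0.0859  0.2179] [-0.0307  0.2186]
171 219.5 244.5 [-0.0862  0.215 ] [-0.0308  0.2157]
172 219.5 244.5 [-0.0864  0.212 ] [-0.0309  0.2128]
173 219.5 244.5 [-0.0867  0.2091] [-0.031   0.2098]
174 218.5 244.5 [-0.0892  0.2061] [-0.0311  0.2069]
175 218.5 244.5 [-0.0895  0.2031] [-0.0312  0.2039]
176 218.5 244.5 [-0.0897  0.2002] [-0.0314  0.201 ]
177 218.5 244.5 [-0.09    0.1972] [-0.0315  0.198 ]
178 218.5 244.5 [-0.0902  0.1941] [-0.0316  0.195 ]
179 218.5 244.5 [-0.0905  0.1911] [-0.0317  0.1919]
180 218.5 243.5 [-0.0908  0.1881] [-0.0341  0.1889]
```

View pics/s20.png

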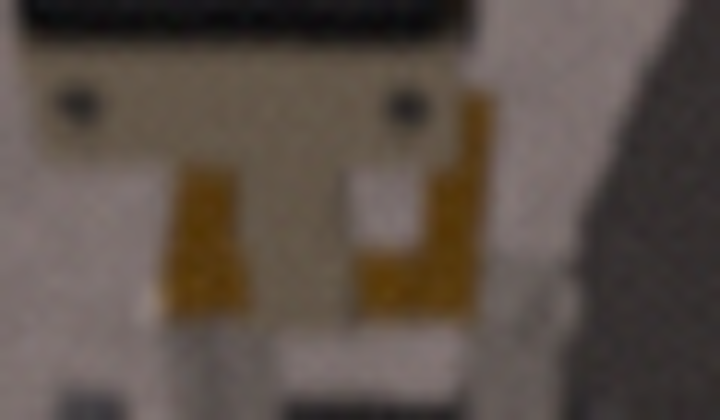

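Spacer centre at y≈-0.061 against the nest at -0.062. I'll correct 1 mm and lower in stages.

```bash
python3 -m crank '[[[0.04,0.025,0.3,0,0,0,1],[0.04,0.025,0.6,0,0,0,1],[0.04,0.025,0.9,0,0,0,1],[0.04,0.025,1.2,0,0,0,1],[0.04,0.025,1.4,0,0,0,1],[0.04,0.025,1.4,0,0,0,1]]]';python3 -m crank '[[[0,0,0.2,0,0,0,1],[0,0,0.4,0,0,0,1],[0,0,0.6,0,0,0,1],[0,0,0.75,0,0,0,1],[0,0,0.83,0,0,0,1],[0,0,0.83,0,0,0,1]]]'
```

```text
time_s: 26.5
tool_pos: [0.6328, -0.0645, 0.1269]
orientation: [1.0, -0.002, -0.002, -0.0]
wrist_force: [0.1, -0.3, 0.0]
finger_gap: 0.0595
time_s: 27.1
tool_pos: [0.6336, -0.0647, 0.0952]
orientation: [1.0, -0.002, -0.0, -0.0]
wrist_force: [-0.0, 0.3, -0.6]
finger_gap: 0.0596
```

```bash
python3 -m crank '[[[0,0,0.05,0,0,0,1],[0,0,0.1,0,0,0,1],[0,0,0.12,0,0,0,1],[0,0,0.12,0,0,0,1]]]'
```

```text
time_s: 27.5
tool_pos: [0.6339, -0.0648, 0.091]
orientation: [1.0, -0.002, 0.0, -0.0]
wrist_force: [-0.1, 0.7, -0.8]
finger_gap: 0.0596
```

```bash
python3 -m crank '[[[0,0,0.03,0,0,0,1],[0,0,0.03,0,0,0,1]]]'; python3 -m crank '[[[0,0,0,0,0,0,-0.6],[0,0,0,0,0,0,-0.6],[0,0,0,0,0,0,-0.6],[0,0,0,0,0,0,-0.6],[0,0,-0.7,0,0,0,-0.6],[0,0,-1.6,0,0,0,-0.6],[0,0,-2.6,0,0,0,-0.6],[-2,-3,-2.8,0,0,0,-0.6],[-3,-5,-2.8,0,0,0,-0.6],[-3,-5,-2.8,0,0,0,-0.6],[-3,-5,-2.8,0,0,0,-0.6]]]'
python3 - <<'E'
from h import *
st();grab("scene","s21",(190,130,350,250),5);im=grab("top","t21",(240,120,400,240),5)
items("top",im)
E
```

```text
time_s: 27.7
tool_pos: [0.6341, -0.0648, 0.0904]
orientation: [1.0, -0.002, 0.0, 0.0]
wrist_force: [-0.9, 0.7, 2.9]
finger_gap: 0.0591
time_s: 28.8
tool_pos: [0.5302, 0.1079, 0.2011]
orientation: [1.0, -0.002, 0.0, -0.0]
wrist_force: [0.2, 0.9, 0.5]
finger_gap: 0.0741
28.8 [0.5302 0.1079 0.2011] [0.2 0.9 0.5] 0.0741
brass px 357 232 z 0.009 ctr [ 0.4421 -0.2874] sides mm 64.1 63.0 ang -67.3 -158.2
brass px 139 233 z 0.009 ctr [0.4368 0.328 ] sides mm 62.5 63.1 ang -32.4 -123.1
brass px 280 160 z 0.009 ctr [ 0.6491 -0.0701] sides mm 66.4 64.2 ang -89.7 179.8
brass px 346 146 z 0.009 ctr [ 0.6883 -0.2626] sides mm 58.7 58.1 ang -0.8 -89.6
grey px 176 256 z 0.008 ctr [0.3721 0.2222] sides mm 69.9 45.2 ang 1.2 -89.7
grey px 176 256 z 0.024 ctr [0.3725 0.2198] sides mm 69.1 44.6 ang 1.2 -89.7
grey px 176 256 z 0.058 ctr [0.3734 0.2149] sides mm 67.4 43.5 ang 1.2 -89.7
```

View pics/s21.png

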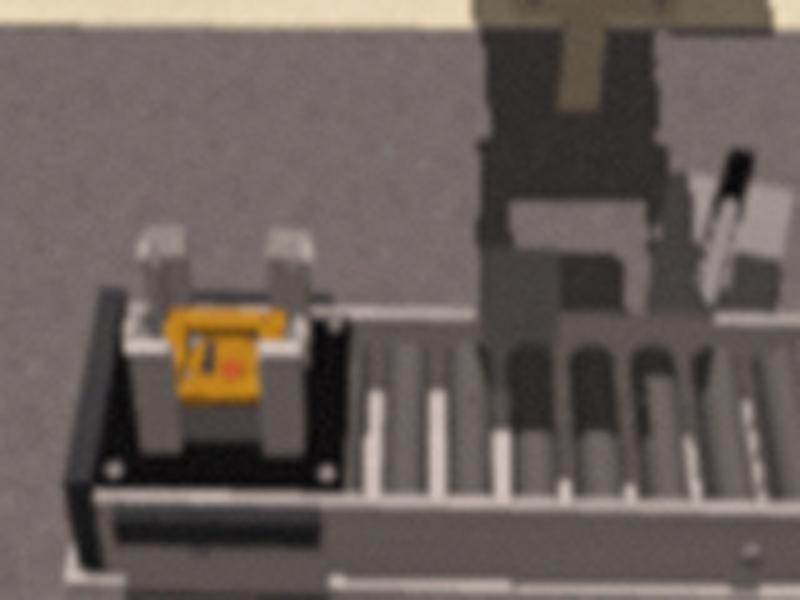

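View pics/t21.png

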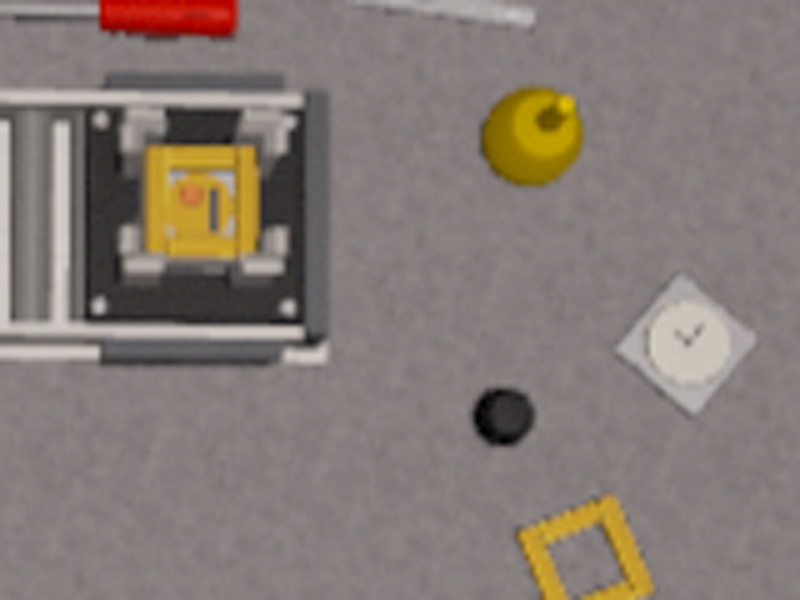

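Spacer one lies flat in the pocket. Next is the right-hand spacer at (357,232), so I'll check clearance to the small black knob at (340,203).

```bash
python3 - <<'E'
from h import *
print("knob",ray("top",(340,203),.02).round(3))
t=lambda u,v:(240+(u+.5)/5-.5,120+(v+.5)/5-.5)
P=np.array([ray("top",t(*p),.098)[:2] for p in((143,146),(257,146),(259,257),(146,259))]);print(P.round(4),P.mean(0))
rows((.4436,-.2892,.06),22.3)
E
```

```text
knob [ 0.523 -0.239  0.02 ]
[[ 0.6623 -0.0322]
 [ 0.6627 -0.0938]
 [ 0.6022 -0.0946]
 [ 0.6007 -0.0339]] [ 0.63198561 -0.06364206]
pos [0.528  0.1115 0.2015] yaw 0.12 tilt 0.13 q6 [-0.    0.25  1.59  0.    1.3  -0.  ] shift [array([-2.126, 10.019,  3.519]), ('turn z', np.float64(-22.18))]
```

```bash
python3 -m crank '[[[-1.0,1.2,0,0,0,-5,-0.65],[-2.2,2.4,0,0,0,-10,-0.65],[-2.2,3.6,0,0,0,-15,-0.65],[-2.2,4.8,0,0,0,-20,-0.65],[-2.2,6,0,0,0,-22.2,-0.65],[-2.2,7.2,0,0,0,-22.2,-0.65],[-2.2,8.4,0,0,0,-22.2,-0.65],[-2.2,9.9,0,0,0,-22.2,-0.65],[-2.2,9.9,1.2,0,0,-22.2,-0.65],[-2.2,9.9,2.4,0,0,-22.2,-0.65],[-2.2,9.9,3.5,0,0,-22.2,-0.65],[-2.2,9.9,3.5,0,0,-22.2,-0.65]]]'
python3 -m crank '[[[0,0,0,0,0,0,-0.65],[0,0,0,0,0,0,-0.65]]]'
python3 - <<'E'
from h import *
rows((.4436,-.2892,.004),22.3);st()
E
```

```text
time_s: 30.1
tool_pos: [0.438, -0.2867, 0.0552]
orientation: [0.982, 0.19, -0.004, -0.005]
wrist_force: [0.0, 0.7, 0.1]
finger_gap: 0.0768
time_s: 30.3
tool_pos: [0.4435, -0.2906, 0.0634]
orientation: [0.982, 0.191, 0.001, 0.002]
wrist_force: [-0.5, -0.6, 0.8]
finger_gap: 0.077
pos [ 0.4435 -0.2906  0.0634] yaw 22.03 tilt 0.25 q6 [-0.79  0.38  1.79 -0.    0.97 -1.17] shift [array([ 0.012, -0.038,  1.486]), ('turn z', np.float64(-0.27))]
30.3 [ 0.4435 -0.2906  0.0634] [-0.5 -0.6  0.8] 0.077
```

```bash
python3 -m crank '[[[0,-0.03,0.5,0,0,-0.3,-0.65],[0,-0.03,1.0,0,0,-0.3,-0.65],[0,-0.03,1.3,0,0,-0.3,-0.65],[0,-0.03,1.48,0,0,-0.3,-0.65],[0,-0.03,1.5,0,0,-0.3,-0.65],[0,-0.03,1.5,0,0,-0.3,-0.65]]]'
python3 - <<'E'
from h import *
rows((.4436,-.2892,.002),22.3);st();grab("scene","s22",(130,100,270,220),5)
E
```

```text
time_s: 30.9
tool_pos: [0.4421, -0.2884, 0.0017]
orientation: [0.981, 0.194, 0.0, 0.001]
wrist_force: [-0.2, 0.5, -0.4]
finger_gap: 0.0765
pos [ 0.4421 -0.2884  0.0017] yaw 22.32 tilt 0.08 q6 [-0.79  0.47  1.84 -0.    0.83 -1.18] shift [array([ 0.027,  0.031, -0.007]), ('turn z', np.float64(0.02))]
30.9 [ 0.4421 -0.2884  0.0017] [-0.2  0.5 -0.4] 0.0765
```

View pics/s22.png

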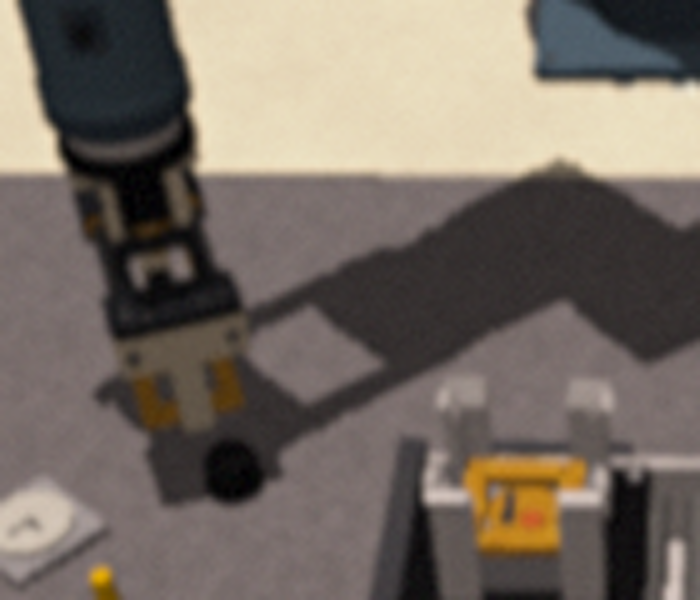

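The fingers straddle the spacer, centred on it. Grip and lift.

```bash
python3 -m crank '[[[0,0,0,0,0,0,1],[0,0,0,0,0,0,1],[0,0,0,0,0,0,1],[0,0,0,0,0,0,1],[0,0,0,0,0,0,1]]]' 40;  python3 -m crank '[[[0,0,-0.5,0,0,0,1],[0,0,-1.5,0,0,0,1],[0,0,-2.5,0,0,0,1],[0,0,-3.5,0,0,0,1],[0,0,-4.6,0,0,0,1],[0,0,-4.6,0,0,0,1],[0,0,-4.6,0,0,0,1],[0,0,-4.6,0,0,0,1]]]'
python3 - <<'E'
from h import *
rows((.6325,-.064,.185),-.2);st()
E
```

```text
time_s: 31.45
tool_pos: [0.4418, -0.2882, 0.0013]
orientation: [0.981, 0.194, 0.0, 0.0]
wrist_force: [-0.5, 0.3, 4.9]
finger_gap: 0.0596
time_s: 32.25
tool_pos: [0.4407, -0.2871, 0.1833]
orientation: [0.981, 0.193, -0.001, -0.001]
wrist_force: [0.3, 1.4, -1.5]
finger_gap: 0.0596
pos [ 0.4407 -0.2871  0.1833] yaw 22.31 tilt 0.18 q6 [-0.79  0.24  1.64 -0.    1.26 -1.18] shift [array([ 6.554, -3.34 , -0.042]), ('turn z', np.float64(22.51))]
32.25 [ 0.4407 -0.2871  0.1833] [ 0.3  1.4 -1.5] 0.0596
```

```bash
python3 -m crank '[[[0.8,-0.42,0,0,0,3,1],[1.6,-0.84,0,0,0,6,1],[2.4,-1.25,0,0,0,9,1],[3.3,-1.7,0,0,0,12,1],[4.2,-2.15,0,0,0,15,1],[5.1,-2.6,0,0,0,18,1],[6.0,-3.05,0,0,0,21,1],[6.53,-3.34,0,0,0,22.5,1],[6.53,-3.34,0,0,0,22.5,1],[6.53,-3.34,0,0,0,22.5,1],[6.53,-3.34,0,0,0,22.5,1],[6.53,-3.34,0,0,0,22.5,1]]]'
python3 - <<'E'
from h import *
rows((.6325,-.064,.13),-.2);st();grab("scene","s23",(170,90,310,210),5)
E
```

```text
time_s: 33.45
tool_pos: [0.6317, -0.0663, 0.1844]
orientation: [1.0, -0.002, -0.001, 0.0]
wrist_force: [-0.2, -0.7, -0.7]
finger_gap: 0.0592
pos [ 0.6317 -0.0663  0.1844] yaw -0.26 tilt 0.07 q6 [-0.28  0.43  1.37 -0.    1.34 -0.28] shift [array([ 0.022, -0.057,  1.361]), ('turn z', np.float64(-0.06))]
33.45 [ 0.6317 -0.0663  0.1844] [-0.2 -0.7 -0.7] 0.0592
```

View pics/s23.png

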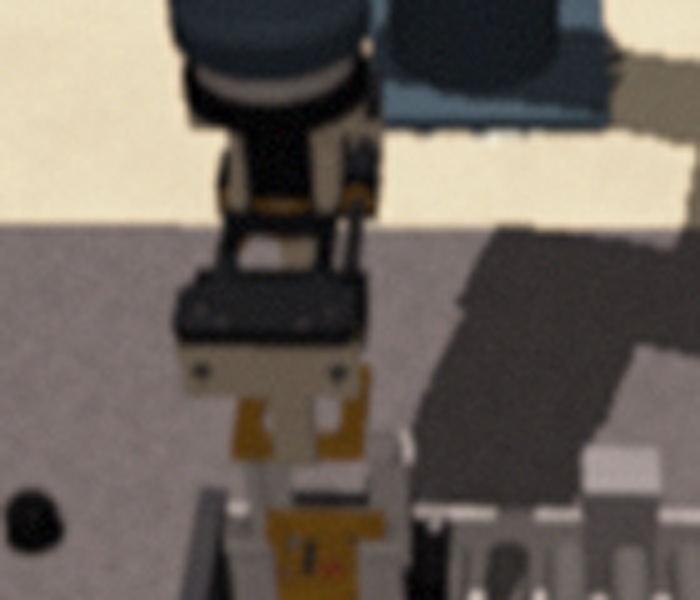

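```bash
cat >> h.py <<'E'
def rayx(uv,x,n="scene"):
    c=r.calibration(n);R=np.array(c["R"]);t=np.array(c["t"]);o=-R.T@t
    d=R.T@np.array([(uv[0]-c["cx"])/c["fx"],(uv[1]-c["cy"])/c["fy"],1.]);return o+d*(x-o[0])/d[0]
def held():
    im=grab("scene");hsv=cv2.cvtColor(im,cv2.COLOR_BGR2HSV)
    m=cv2.inRange(hsv[160:186,200:265],np.array((12,120,60)),np.array((35,255,255)))
    for v in range(8,22):
        u=np.where(m[v]>0)[0]
        if len(u)>3: 
            a,b=u[0]+200-.5,u[-1]+200+.5;A=rayx((a,v+160),.662);B=rayx((b,v+160),.662)
            print(v+160,a,b,A[1:].round(4),B[1:].round(4),"ctr y",((A+B)/2)[1].round(4))
E
python3 -c "
from h import *
held()"
```

```text
170 217.5 242.5 [-0.09    0.2195] [-0.0349  0.2203] ctr y -0.0624
171 217.5 242.5 [-0.0903  0.2166] [-0.035   0.2174] ctr y -0.0626
172 217.5 242.5 [-0.0905  0.2137] [-0.0351  0.2144] ctr y -0.0628
173 217.5 242.5 [-0.0908  0.2108] [-0.0353  0.2115] ctr y -0.063
174 216.5 242.5 [-0.0933  0.2078] [-0.0354  0.2086] ctr y -0.0643
175 216.5 242.5 [-0.0936  0.2048] [-0.0355  0.2056] ctr y -0.0645
176 216.5 242.5 [-0.0938  0.2019] [-0.0356  0.2027] ctr y -0.0647
177 216.5 242.5 [-0.0941  0.1989] [-0.0358  0.1997] ctr y -0.0649
178 216.5 241.5 [-0.0944  0.1959] [-0.0381  0.1967] ctr y -0.0663
179 215.5 241.5 [-0.0969  0.1928] [-0.0383  0.1936] ctr y -0.0676
180 216.5 241.5 [-0.0949  0.1898] [-0.0384  0.1906] ctr y -0.0667
181 217.5 241.5 [-0.0929  0.1868] [-0.0386  0.1876] ctr y -0.0657
```

Held spacer centre at y≈-0.0665, so it needs +4.5 mm in y before lowering.

```bash
python3 -m crank '[[[0.02,-0.11,0.1,0,0,0,1],[0.02,-0.11,0.4,0,0,0,1],[0.02,-0.11,0.7,0,0,0,1],[0.02,-0.11,0.9,0,0,0,1],[0.02,-0.11,0.9,0,0,0,1]]]';python3 - <<'E'
from h import *
st();grab("scene","s24",(170,90,310,210),5)
E
```

```text
time_s: 34.05
tool_pos: [0.632, -0.0604, 0.1465]
orientation: [1.0, -0.002, -0.002, -0.001]
wrist_force: [0.9, 0.8, -0.1]
finger_gap: 0.0591
34.05 [ 0.632  -0.0604  0.1465] [ 0.9  0.8 -0.1] 0.0591
```

View pics/s24.png

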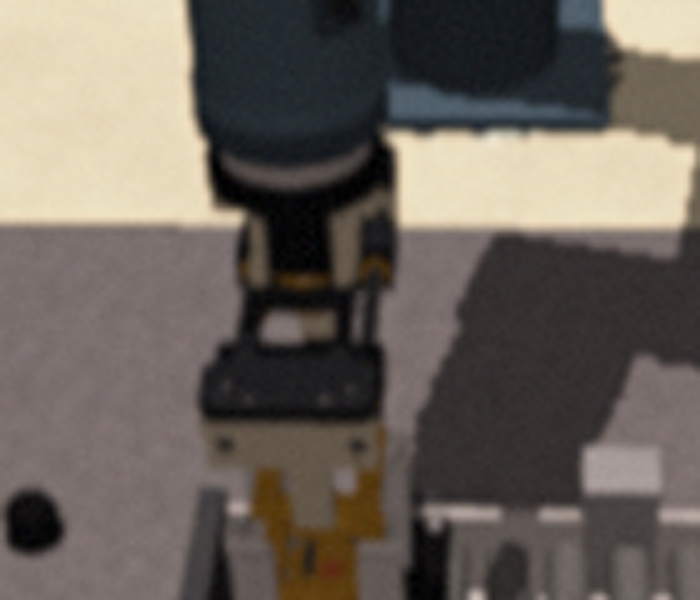

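```bash
python3 -m crank '[[[0,0.02,0.2,0,0,0,1],[0,0.02,0.4,0,0,0,1],[0,0.02,0.4,0,0,0,1]]]';python3 -m crank '[[[0,0,0.2,0,0,0,1],[0,0,0.4,0,0,0,1],[0,0,0.6,0,0,0,1],[0,0,0.66,0,0,0,1],[0,0,0.66,0,0,0,1]]]'
```

```text
time_s: 34.4
tool_pos: [0.6325, -0.0614, 0.1314]
orientation: [1.0, -0.002, -0.001, -0.0]
wrist_force: [-0.8, 0.4, -1.2]
finger_gap: 0.0591
time_s: 34.9
tool_pos: [0.6329, -0.0615, 0.1057]
orientation: [1.0, -0.002, -0.001, -0.0]
wrist_force: [0.5, 0.9, 0.2]
finger_gap: 0.0593
```

```bash
python3 -m crank '[[[0,0,0.05,0,0,0,1],[0,0,0.1,0,0,0,1],[0,0,0.13,0,0,0,1],[0,0,0.13,0,0,0,1]]]';python3 -m crank '[[[0,0,0.03,0,0,0,1],[0,0,0.05,0,0,0,1],[0,0,0.05,0,0,0,1]]]'
```

```text
time_s: 35.3
tool_pos: [0.6332, -0.0616, 0.1012]
orientation: [1.0, -0.002, -0.0, -0.0]
wrist_force: [-0.2, -0.3, -0.3]
finger_gap: 0.0595
time_s: 35.6
tool_pos: [0.6333, -0.0616, 0.0993]
orientation: [1.0, -0.002, 0.0, 0.0]
wrist_force: [-0.3, -0.1, -0.1]
finger_gap: 0.0592
```

```bash
python3 -m crank '[[[0,0,0.02,0,0,0,1],[0,0,0.02,0,0,0,1]]]'; python3 -m crank '[[[0,0,0,0,0,0,-0.6],[0,0,0,0,0,0,-0.6],[0,0,0,0,0,0,-0.6],[0,0,0,0,0,0,-0.6],[0,0,-0.7,0,0,0,-0.6],[0,0,-1.6,0,0,0,-0.6],[0,0,-2.5,0,0,0,-0.6],[-2,-3,-2.6,0,0,0,-0.6],[-3,-5,-2.6,0,0,0,-0.6],[-3,-5,-2.6,0,0,0,-0.6],[-3,-5,-2.6,0,0,0,-0.6]]]'
python3 - <<'E'
from h import *
st();grab("scene","s25",(190,130,350,250),5);im=grab("top","t25",(240,120,400,240),5)
items("top",im)
E
```

```text
time_s: 35.8
tool_pos: [0.6334, -0.0616, 0.0993]
orientation: [1.0, -0.002, 0.0, 0.0]
wrist_force: [-1.8, 0.7, 3.5]
finger_gap: 0.0594
time_s: 36.9
tool_pos: [0.5295, 0.1112, 0.2021]
orientation: [1.0, -0.002, 0.0, -0.0]
wrist_force: [-0.5, -0.5, -0.4]
finger_gap: 0.0742
36.9 [0.5295 0.1112 0.2021] [-0.5 -0.5 -0.4] 0.0742
brass px 139 233 z 0.009 ctr [0.4368 0.328 ] sides mm 62.5 63.1 ang -32.4 -123.1
brass px 280 160 z 0.009 ctr [ 0.6477 -0.0701] sides mm 66.4 67.1 ang -89.7 179.8
brass px 346 146 z 0.009 ctr [ 0.6883 -0.2626] sides mm 58.1 58.8 ang -89.6 179.0
```

View pics/s25.png

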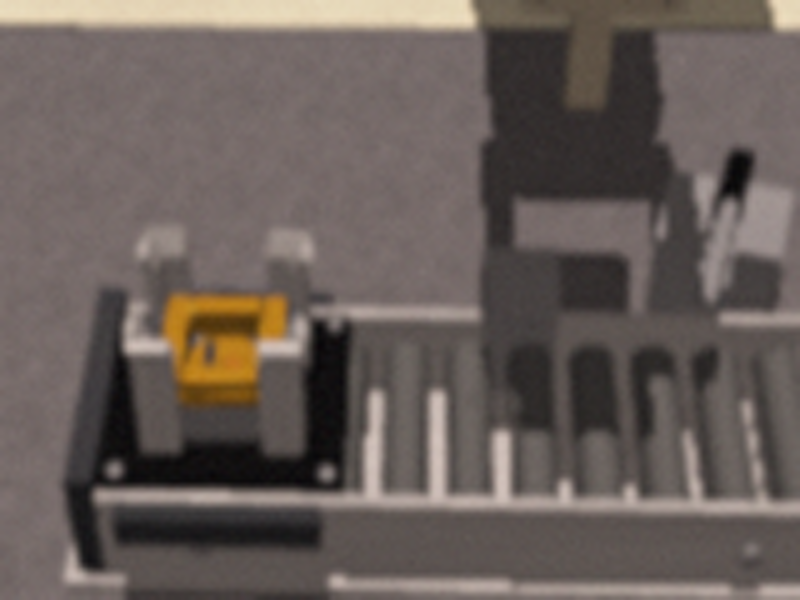

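View pics/t25.png

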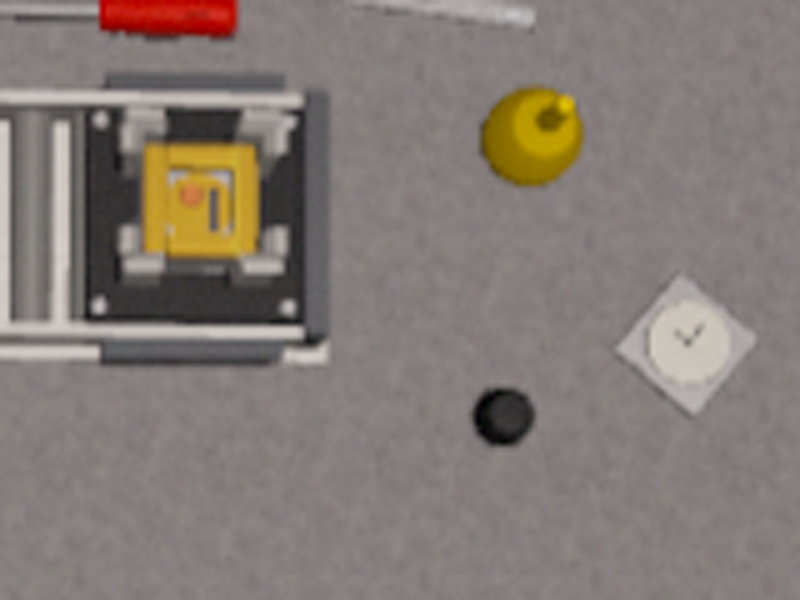

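Two spacers in place. Third spacer at (139,233): (0.4368, 0.328), angle -32.4°.

```bash
python3 - <<'E'
from h import *
rows((.4368,.328,.1),-32.4)
E
```

```text
pos [0.5272 0.1148 0.2024] yaw 0.13 tilt 0.14 q6 [0.01 0.25 1.58 0.   1.31 0.  ] shift [array([-2.245, -5.331,  2.574]), ('turn z', np.float64(32.53))]
```

```bash
python3 -m crank '[[[-0.4,-0.9,0,0,0,6,-0.65],[-0.8,-1.9,0,0,0,12,-0.65],[-1.2,-2.9,0,0,0,18,-0.65],[-1.7,-4.0,0,0,0,24,-0.65],[-2.24,-5.3,0,0,0,32.5,-0.65],[-2.24,-5.3,1.2,0,0,32.5,-0.65],[-2.24,-5.3,2.5,0,0,32.5,-0.65],[-2.24,-5.3,2.5,0,0,32.5,-0.65],[-2.24,-5.3,2.5,0,0,32.5,-0.65],[-2.24,-5.3,2.5,0,0,32.5,-0.65]]]'
python3 - <<'E'
from h import *
rows((.4368,.328,.004),-32.4);st()
grab("scene","s26",(310,80,450,200),5)
E
```

```text
time_s: 38.0
tool_pos: [0.4439, 0.3224, 0.1043]
orientation: [0.959, -0.282, 0.001, -0.001]
wrist_force: [0.2, 0.2, 0.6]
finger_gap: 0.0768
pos [0.4439 0.3224 0.1043] yaw -32.74 tilt 0.21 q6 [ 0.42  0.36  1.7  -0.    1.08  1.  ] shift [array([-0.231, -0.014,  2.508]), ('turn z', np.float64(-0.34))]
38.0 [0.4439 0.3224 0.1043] [0.2 0.2 0.6] 0.0768
```

View pics/s26.png

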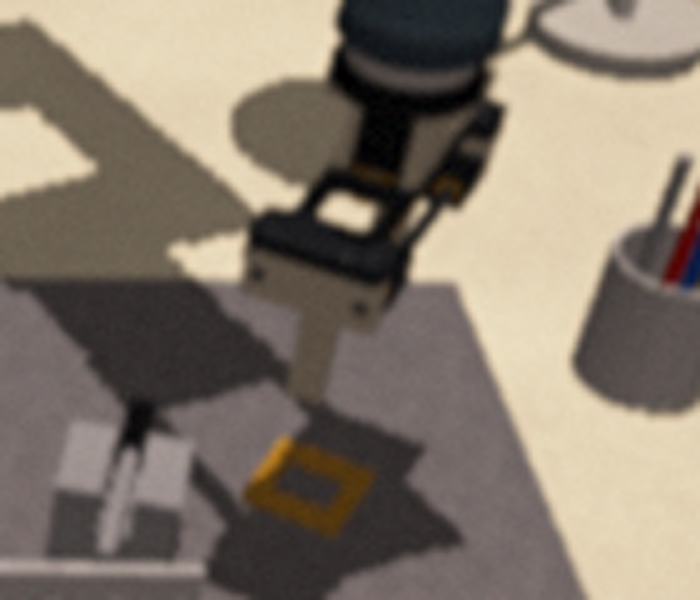

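```bash
python3 - <<'E'
from h import *
s=lambda u,v:(310+(u+.5)/5-.5,80+(v+.5)/5-.5)
P=np.array([ray("scene",s(*p),.007)[:2] for p in((245,492),(283,438),(375,470),(338,537))]);print(P.round(4),P.mean(0))
E
```

```text
[[0.4451 0.2897]
 [0.3948 0.3211]
 [0.4239 0.371 ]
 [0.4835 0.3371]] [0.43683073 0.32970703]
```

Both views agree, (0.437, 0.329). Descend.

```bash
python3 -m crank '[[[-0.23,-0.02,0.9,0,0,-0.3,-0.65],[-0.23,-0.02,1.8,0,0,-0.3,-0.65],[-0.23,-0.02,2.3,0,0,-0.3,-0.65],[-0.23,-0.02,2.52,0,0,-0.3,-0.65],[-0.23,-0.02,2.52,0,0,-0.3,-0.65],[-0.23,-0.02,2.52,0,0,-0.3,-0.65]]]'
python3 - <<'E'
from h import *
rows((.437,.3285,.0015),-32.4);st()
E
```

```text
time_s: 38.65
tool_pos: [0.436, 0.3284, 0.003]
orientation: [0.96, -0.279, 0.001, -0.001]
wrist_force: [0.3, -0.1, 0.7]
finger_gap: 0.0768
pos [0.436  0.3284 0.003 ] yaw -32.4 tilt 0.18 q6 [ 0.44  0.49  1.8  -0.    0.86  1.01] shift [array([ 0.019, -0.016,  0.037]), ('turn z', np.float64(-0.0))]
38.65 [0.436  0.3284 0.003 ] [ 0.3 -0.1  0.7] 0.0768
```

```bash
python3 -m crank '[[[0.02,-0.01,0.02,0,0,0,1],[0.02,-0.01,0.02,0,0,0,1],[0.02,-0.01,0.02,0,0,0,1],[0.02,-0.01,0.02,0,0,0,1],[0.02,-0.01,0.02,0,0,0,1]]]' 40;  python3 -m crank '[[[0,0,-0.5,0,0,0,1],[0,0,-1.5,0,0,0,1],[0,0,-2.5,0,0,0,1],[0,0,-3.5,0,0,0,1],[0,0,-4.6,0,0,0,1],[0,0,-4.6,0,0,0,1],[0,0,-4.6,0,0,0,1],[0,0,-4.6,0,0,0,1]]]'
python3 - <<'E'
from h import *
rows((.6325,-.064,.185),-.2);st()
E
```

```text
time_s: 39.15
tool_pos: [0.4361, 0.328, 0.0014]
orientation: [0.96, -0.279, 0.001, -0.001]
wrist_force: [0.4, -0.6, 5.7]
finger_gap: 0.0593
time_s: 39.95
tool_pos: [0.4341, 0.3273, 0.1828]
orientation: [0.96, -0.279, -0.001, 0.001]
wrist_force: [0.0, -0.5, -0.9]
finger_gap: 0.0593
pos [0.4341 0.3273 0.1828] yaw -32.38 tilt 0.18 q6 [0.44 0.28 1.6  0.   1.27 1.01] shift [array([ 9.427,  5.605, -0.055]), ('turn z', np.float64(-32.18))]
39.95 [0.4341 0.3273 0.1828] [ 0.  -0.5 -0.9] 0.0593
```

```bash
python3 -m crank '[[[0.8,0.47,0,0,0,-3,1],[1.6,0.94,0,0,0,-6,1],[2.5,1.48,0,0,0,-9,1],[3.4,2.0,0,0,0,-12,1],[4.3,2.55,0,0,0,-15,1],[5.2,3.1,0,0,0,-18,1],[6.1,3.6,0,0,0,-21,1],[7.0,4.15,0,0,0,-24,1],[7.9,4.7,0,0,0,-27,1],[8.8,5.2,0,0,0,-30,1],[9.43,5.6,0,0,0,-32.2,1],[9.43,5.6,0,0,0,-32.2,1]]]'; python3 -m crank '[[[0,0,0,0,0,0,1],[0,0,0,0,0,0,1],[0,0,0,0,0,0,1]]]'
python3 - <<'E'
from h import *
rows((.6325,-.064,.145),-.2);st();held();grab("scene","s27",(170,90,310,210),5)
E
```

```text
time_s: 41.15
tool_pos: [0.634, -0.0674, 0.1811]
orientation: [1.0, -0.003, -0.002, 0.0]
wrist_force: [-0.1, 0.3, -0.7]
finger_gap: 0.0593
time_s: 41.45
tool_pos: [0.6331, -0.0619, 0.1839]
orientation: [1.0, -0.001, -0.001, -0.0]
wrist_force: [-0.0, 0.6, -0.3]
finger_gap: 0.0594
pos [ 0.6331 -0.0619  0.1839] yaw -0.11 tilt 0.08 q6 [-0.27  0.44  1.36  0.    1.34 -0.27] shift [array([-0.015,  0.052,  0.974]), ('turn z', np.float64(0.09))]
41.45 [ 0.6331 -0.0619  0.1839] [-0.   0.6 -0.3] 0.0594
170 220.5 245.5 [-0.0834  0.2196] [-0.0283  0.2203] ctr y -0.0558
171 220.5 245.5 [-0.0836  0.2167] [-0.0284  0.2174] ctr y -0.056
172 220.5 245.5 [-0.0839  0.2138] [-0.0285  0.2145] ctr y -0.0562
173 219.5 245.5 [-0.0863  0.2108] [-0.0286  0.2116] ctr y -0.0575
174 219.5 245.5 [-0.0866  0.2079] [-0.0287  0.2087] ctr y -0.0577
175 219.5 245.5 [-0.0868  0.2049] [-0.0288  0.2057] ctr y -0.0578
176 219.5 245.5 [-0.0871  0.202 ] [-0.0289  0.2028] ctr y -0.058
177 219.5 245.5 [-0.0874  0.199 ] [-0.0291  0.1998] ctr y -0.0582
178 219.5 244.5 [-0.0876  0.196 ] [-0.0314  0.1968] ctr y -0.0595
179 219.5 244.5 [-0.0879  0.1929] [-0.0315  0.1937] ctr y -0.0597
180 219.5 244.5 [-0.0881  0.1899] [-0.0317  0.1907] ctr y -0.0599
181 219.5 244.5 [-0.0884  0.1869] [-0.0318  0.1877] ctr y -0.0601
```

View pics/s27.png

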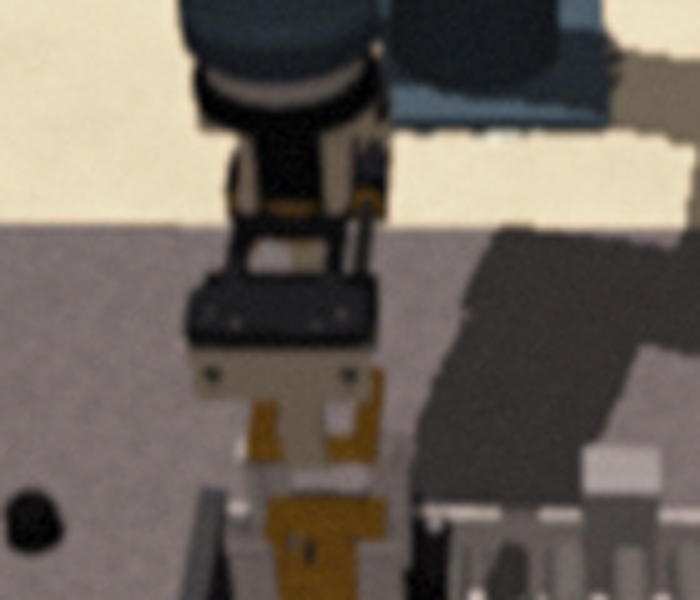

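```bash
python3 -m crank '[[[-0.01,0.03,0.3,0,0,0,1],[-0.01,0.03,0.6,0,0,0,1],[-0.01,0.03,0.9,0,0,0,1],[-0.01,0.03,1.2,0,0,0,1],[-0.01,0.03,1.3,0,0,0,1],[-0.01,0.03,1.3,0,0,0,1]]]';python3 -m crank '[[[0,0,0.15,0,0,0,1],[0,0,0.3,0,0,0,1],[0,0,0.4,0,0,0,1],[0,0,0.4,0,0,0,1]]]'
```

```text
time_s: 42.15
tool_pos: [0.6328, -0.0645, 0.131]
orientation: [1.0, -0.002, -0.001, -0.0]
wrist_force: [-0.5, 0.2, -0.7]
finger_gap: 0.0592
time_s: 42.55
tool_pos: [0.633, -0.0645, 0.1157]
orientation: [1.0, -0.002, -0.001, -0.0]
wrist_force: [1.3, -0.6, -0.5]
finger_gap: 0.0593
```

```bash
python3 -m crank '[[[0,-0.02,0.07,0,0,0,1],[0,-0.02,0.14,0,0,0,1],[0,-0.02,0.16,0,0,0,1],[0,-0.02,0.16,0,0,0,1]]]';python3 -m crank '[[[0,0,0.03,0,0,0,1],[0,0,0.04,0,0,0,1],[0,0,0.04,0,0,0,1]]]'
```

```text
time_s: 42.95
tool_pos: [0.6334, -0.0638, 0.1099]
orientation: [1.0, -0.002, -0.0, -0.0]
wrist_force: [-0.8, 0.1, -1.5]
finger_gap: 0.0592
time_s: 43.25
tool_pos: [0.6335, -0.0639, 0.1084]
orientation: [1.0, -0.002, 0.0, 0.0]
wrist_force: [-0.3, -0.4, -0.2]
finger_gap: 0.0595
```

```bash
python3 -m crank '[[[0,0,0.02,0,0,0,1],[0,0,0.02,0,0,0,1]]]'; python3 -m crank '[[[0,0,0,0,0,0,-0.6],[0,0,0,0,0,0,-0.6],[0,0,0,0,0,0,-0.6],[0,0,0,0,0,0,-0.6],[0,0,-0.7,0,0,0,-0.6],[0,0,-1.6,0,0,0,-0.6],[0,0,-2.4,0,0,0,-0.6],[-2,-3,-2.4,0,0,0,-0.6],[-3,-5,-2.4,0,0,0,-0.6],[-3,-5,-2.4,0,0,0,-0.6],[-3,-5,-2.4,0,0,0,-0.6]]]'
python3 - <<'E'
from h import *
st();grab("scene","s28",(190,130,350,250),5);im=grab("top","t28",(240,120,400,240),5)
items("top",im);cv2.imwrite("pics/t28full.png",im)
E
```

```text
time_s: 43.45
tool_pos: [0.6336, -0.0639, 0.1083]
orientation: [1.0, -0.002, 0.0, 0.0]
wrist_force: [-1.3, 0.7, 4.1]
finger_gap: 0.0595
time_s: 44.55
tool_pos: [0.5296, 0.109, 0.2036]
orientation: [1.0, -0.002, 0.0, -0.0]
wrist_force: [1.0, 0.6, -0.4]
finger_gap: 0.0745
44.55 [0.5296 0.109  0.2036] [ 1.   0.6 -0.4] 0.0745
brass px 280 159 z 0.009 ctr [ 0.6506 -0.0701] sides mm 66.4 67.1 ang -89.6 179.8
brass px 346 146 z 0.009 ctr [ 0.6883 -0.2626] sides mm 58.1 58.8 ang -89.6 179.0
grey px 176 256 z 0.008 ctr [0.3707 0.2236] sides mm 72.7 48.0 ang 1.3 -89.7
grey px 176 256 z 0.024 ctr [0.3711 0.2212] sides mm 71.9 47.4 ang 1.3 -89.7
grey px 176 256 z 0.058 ctr [0.372  0.2162] sides mm 70.1 46.2 ang 1.3 -89.7
```

View pics/s28.png

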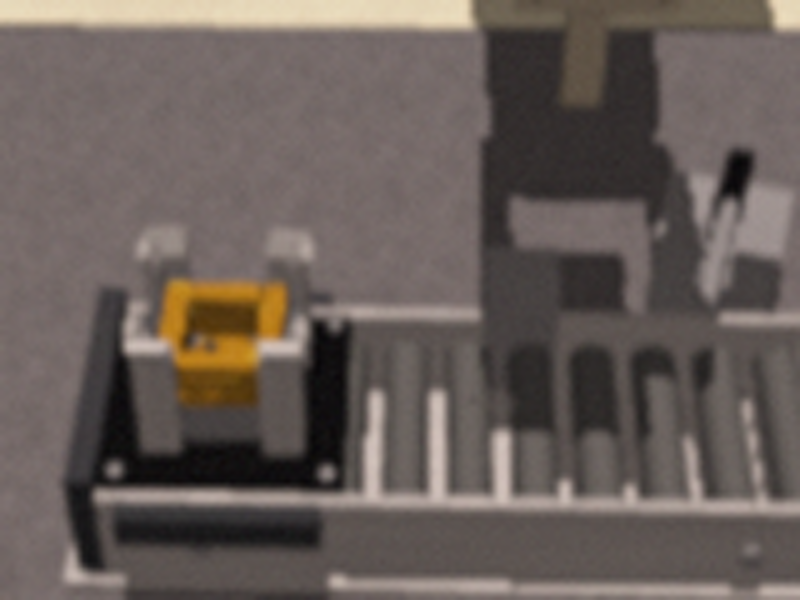

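View pics/t28.png

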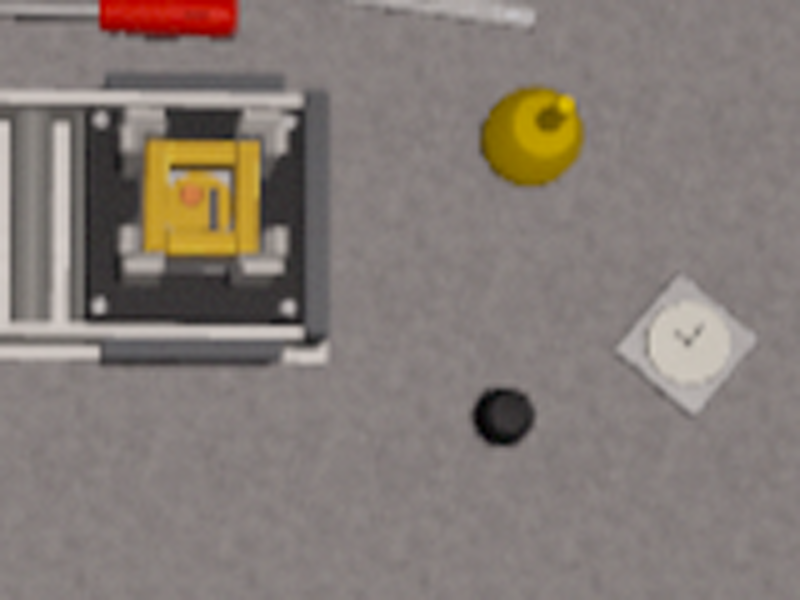

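View pics/t28full.png

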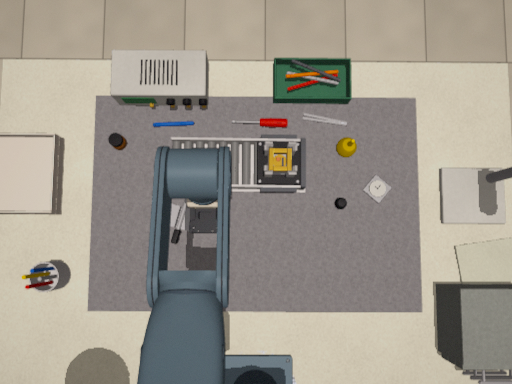

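All three spacers are stacked flat and none is left on the bench. Now the cover at (377,188). I'll confirm it in the scene view.

```bash
python3 - <<'E'
from h import *
im=grab("scene","s29",(110,180,170,230),10)
for c in blobs(im,(0,0,120),(179,45,255),40):
    (u,v),(w,h),a=cv2.minAreaRect(c)
    if 110<u<160 and 190<v<220: print(u,v,w,h,ray("scene",(u,v),.008))
rows((.568,-.351,.08),-40.2)
E
```

```text
pos [0.5293 0.1102 0.204 ] yaw 0.08 tilt 0.02 q6 [-0.    0.25  1.58  0.    1.31 -0.  ] shift [array([ 0.952, 11.532,  3.098]), ('turn z', np.float64(40.28))]
```

View pics/s29.png

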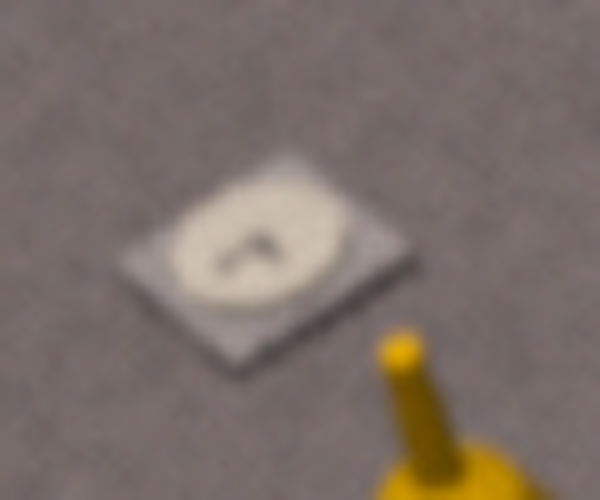

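```bash
python3 -c "
from h import *
s=lambda u,v:(110+(u+.5)/10-.5,180+(v+.5)/10-.5)
P=np.array([ray('scene',s(*p),.008)[:2] for p in((120,262),(287,150),(412,245),(238,363))]);print(P.round(4),P.mean(0))"
python3 -m crank '[[[0.1,1.1,0,0,0,6,-0.65],[0.2,2.2,0,0,0,12,-0.65],[0.3,3.3,0,0,0,18,-0.65],[0.4,4.4,0,0,0,24,-0.65],[0.5,5.5,0,0,0,30,-0.65],[0.6,6.7,0,0,0,36,-0.65],[0.7,7.9,0,0,0,40.3,-0.65],[0.8,9.1,0,0,0,40.3,-0.65],[0.9,10.3,0,0,0,40.3,-0.65],[0.95,11.4,0,0,0,40.3,-0.65],[0.95,11.4,1,0,0,40.3,-0.65],[0.95,11.4,2,0,0,40.3,-0.65]]]'
python3 -m crank '[[[0,0,1,0,0,0,-0.65],[0,0,1,0,0,0,-0.65],[0,0,1,0,0,0,-0.65]]]'
python3 - <<'E'
from h import *
rows((.568,-.351,.002),-40.2);st()
E
```

```text
[[ 0.5726 -0.3872]
 [ 0.5274 -0.3522]
 [ 0.5647 -0.307 ]
 [ 0.6099 -0.3437]] [ 0.56865066 -0.3475045 ]
time_s: 45.9
tool_pos: [0.5673, -0.3533, 0.1233]
orientation: [0.938, -0.348, 0.002, 0.001]
wrist_force: [-0.4, 0.2, -0.6]
finger_gap: 0.077
time_s: 46.2
tool_pos: [0.5669, -0.3495, 0.0834]
orientation: [0.938, -0.346, -0.001, -0.0]
wrist_force: [1.0, 0.2, 0.2]
finger_gap: 0.0768
pos [ 0.5669 -0.3495  0.0834] yaw -40.54 tilt 0.08 q6 [-0.72  0.57  1.4  -0.    1.17 -0.01] shift [array([0.048, 0.009, 2.034]), ('turn z', np.float64(-0.34))]
46.2 [ 0.5669 -0.3495  0.0834] [1.  0.2 0.2] 0.0768
```

```bash
python3 -m crank '[[[0.05,0,0.7,0,0,-0.3,-0.65],[0.05,0,1.4,0,0,-0.3,-0.65],[0.05,0,1.85,0,0,-0.3,-0.65],[0.05,0,2.03,0,0,-0.3,-0.65],[0.05,0,2.03,0,0,-0.3,-0.65],[0.05,0,2.03,0,0,-0.3,-0.65]]]'
python3 - <<'E'
from h import *
rows((.568,-.3505,.0015),-40.2);st();grab("scene","s30",(90,130,210,230),6)
E
```

```text
time_s: 46.8
tool_pos: [0.5702, -0.3509, 0.0048]
orientation: [0.939, -0.343, 0.002, 0.001]
wrist_force: [0.2, 0.5, 0.3]
finger_gap: 0.0768
pos [ 0.5702 -0.3509  0.0048] yaw -40.18 tilt 0.21 q6 [-0.72  0.66  1.46 -0.    1.02 -0.02] shift [array([-0.048,  0.027,  0.082]), ('turn z', np.float64(0.02))]
46.8 [ 0.5702 -0.3509  0.0048] [0.2 0.5 0.3] 0.0768
```

View pics/s30.png

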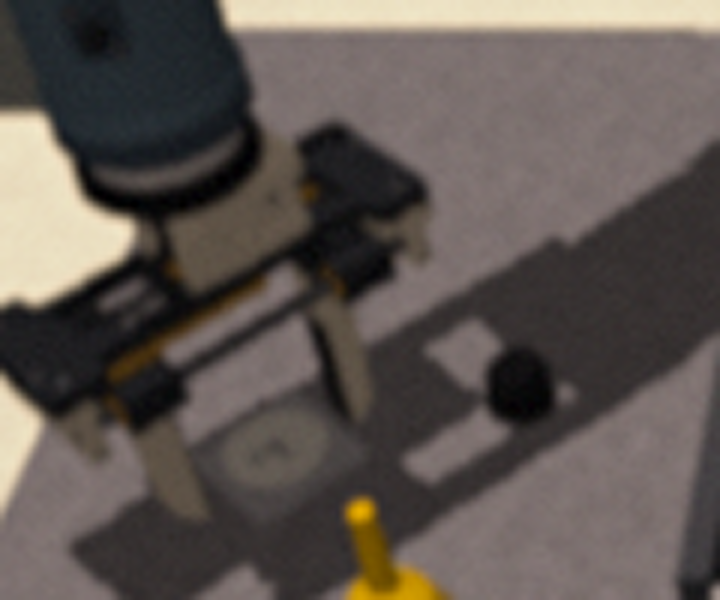

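```bash
python3 -m crank '[[[-0.03,0.01,0.06,0,0,0,-0.65],[-0.03,0.01,0.06,0,0,0,-0.65],[-0.03,0.01,0.06,0,0,0,1],[-0.03,0.01,0.06,0,0,0,1],[-0.03,0.01,0.06,0,0,0,1],[-0.03,0.01,0.06,0,0,0,1],[-0.03,0.01,0.06,0,0,0,1]]]' 40;  python3 -m crank '[[[0,0,-0.5,0,0,0,1],[0,0,-1.5,0,0,0,1],[0,0,-2.5,0,0,0,1],[0,0,-3.5,0,0,0,1],[0,0,-4.6,0,0,0,1],[0,0,-4.6,0,0,0,1],[0,0,-4.6,0,0,0,1],[0,0,-4.6,0,0,0,1]]]'
python3 - <<'E'
from h import *
rows((.633,-.0635,.185),-.2);st();grab("scene","s31",(90,90,210,190),6)
E
```

```text
time_s: 47.55
tool_pos: [0.5678, -0.3493, 0.0003]
orientation: [0.939, -0.343, 0.0, 0.0]
wrist_force: [-0.5, 0.8, 3.8]
finger_gap: 0.0592
time_s: 48.35
tool_pos: [0.5668, -0.3485, 0.1821]
orientation: [0.939, -0.344, -0.002, -0.001]
wrist_force: [-0.3, 0.1, -0.9]
finger_gap: 0.0595
pos [ 0.5668 -0.3485  0.1821] yaw -40.19 tilt 0.19 q6 [-0.72  0.49  1.28 -0.    1.37 -0.02] shift [array([-3.334, -6.511, -0.062]), ('turn z', np.float64(-39.99))]
48.35 [ 0.5668 -0.3485  0.1821] [-0.3  0.1 -0.9] 0.0595
```

View pics/s31.png

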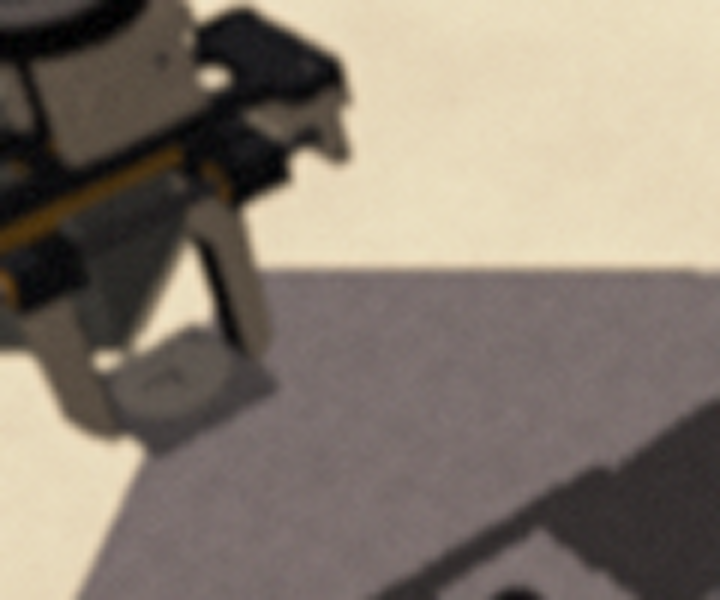

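Cover held level. Carry it to above the nest.

```bash
python3 -m crank '[[[-0.4,-0.8,0,0,0,-5,1],[-0.85,-1.6,0,0,0,-10,1],[-1.25,-2.4,0,0,0,-15,1],[-1.7,-3.25,0,0,0,-20,1],[-2.1,-4.1,0,0,0,-25,1],[-2.5,-4.9,0,0,0,-30,1],[-2.9,-5.7,0,0,0,-35,1],[-3.33,-6.5,0,0,0,-40,1],[-3.33,-6.5,0,0,0,-40,1],[-3.33,-6.5,0,0,0,-40,1],[-3.33,-6.5,0,0,0,-40,1],[-3.33,-6.5,0,0,0,-40,1]]]'
python3 - <<'E'
from h import *
rows((.633,-.0635,.145),-.2);st();grab("scene","s32",(195,150,265,210),10)
E
```

```text
time_s: 49.6
tool_pos: [0.6333, -0.066, 0.1834]
orientation: [1.0, -0.003, -0.001, 0.0]
wrist_force: [0.3, -0.4, -0.8]
finger_gap: 0.0591
pos [ 0.6333 -0.066   0.1834] yaw -0.3 tilt 0.06 q6 [-0.28  0.44  1.36 -0.    1.34 -0.27] shift [array([-0.006, -0.063,  0.959]), ('turn z', np.float64(-0.1))]
49.6 [ 0.6333 -0.066   0.1834] [ 0.3 -0.4 -0.8] 0.0591
```

View pics/s32.png

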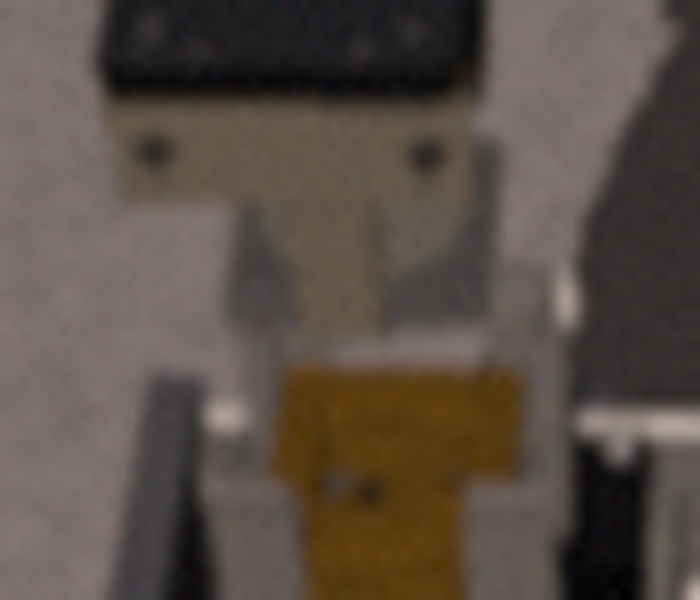

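```bash
python3 - <<'E'
from h import *
for u in(228,492): print(rayx((195+(u+.5)/10-.5,150+31.0),.663).round(4))
t=lambda u,v:(240+(u+.5)/5-.5,120+(v+.5)/5-.5)
P=np.array([ray("top",t(*p),.116)[:2] for p in((145,140),(259,140),(262,255),(145,257))]);print("sp3",P.mean(0))
E
python3 -m crank '[[[0,-0.05,0.3,0,0,0,1],[0,-0.05,0.6,0,0,0,1],[0,-0.05,0.8,0,0,0,1],[0,-0.05,0.9,0,0,0,1],[0,-0.05,0.9,0,0,0,1],[0,-0.05,0.9,0,0,0,1]]]'
python3 - <<'E'
from h import *
rows((.633,-.0635,.145),-.2);st();grab("scene","s33",(195,150,265,210),10)
E
```

```text
[ 0.663  -0.0931  0.1877]
[ 0.663  -0.0334  0.1886]
sp3 [ 0.6309787  -0.06321907]
time_s: 50.25
tool_pos: [0.6338, -0.0626, 0.1481]
orientation: [1.0, -0.002, 0.0, 0.0]
wrist_force: [1.1, 0.3, -1.1]
finger_gap: 0.0595
pos [ 0.6338 -0.0626  0.1481] yaw -0.18 tilt 0.01 q6 [-0.27  0.46  1.41 -0.    1.27 -0.27] shift [array([-0.02 ,  0.021,  0.077]), ('turn z', np.float64(0.02))]
50.25 [ 0.6338 -0.0626  0.1481] [ 1.1  0.3 -1.1] 0.0595
```

View pics/s33.png

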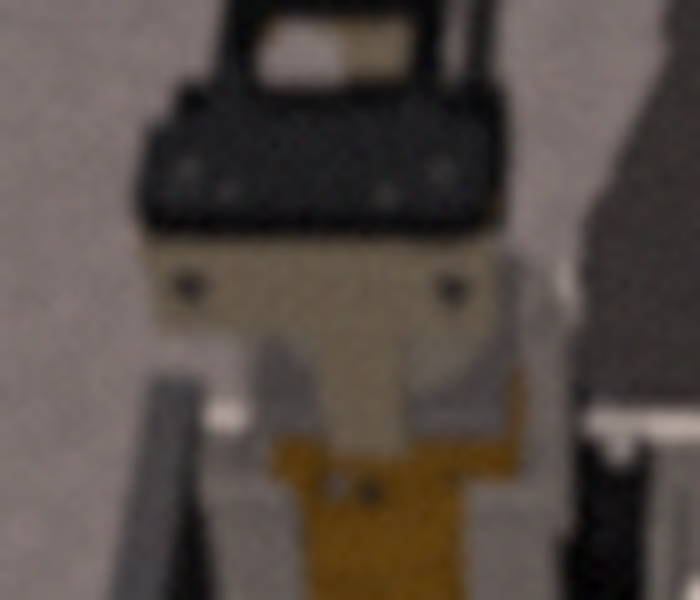

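```bash
python3 - <<'E'
from h import *
for y in(-.0935,-.0335):
  for z in(.149,.116):
    p=proj("scene",(.662,y,z));print(y,z,((p-np.array([195,150])+.5)*10-.5).round(0))
E
```

```text
-0.0935 0.149 [242. 434.]
-0.0935 0.116 [254. 533.]
-0.0335 0.149 [499. 437.]
-0.0335 0.116 [504. 537.]
```

```bash
python3 -m crank '[[[-0.01,0.025,0.15,0,0,0,1],[-0.01,0.025,0.3,0,0,0,1],[-0.01,0.025,0.45,0,0,0,1],[-0.01,0.025,0.55,0,0,0,1],[-0.01,0.025,0.55,0,0,0,1]]]';python3 -m crank '[[[0,0,0.08,0,0,0,1],[0,0,0.14,0,0,0,1],[0,0,0.14,0,0,0,1]]]'
```

```text
time_s: 50.8
tool_pos: [0.6327, -0.0635, 0.1249]
orientation: [1.0, -0.002, -0.001, -0.0]
wrist_force: [-0.1, -0.3, -0.8]
finger_gap: 0.0596
time_s: 51.1
tool_pos: [0.6331, -0.0636, 0.1201]
orientation: [1.0, -0.002, -0.0, -0.0]
wrist_force: [-1.0, -0.0, -0.7]
finger_gap: 0.059
```

```bash
python3 -m crank '[[[0,0,0.04,0,0,0,1],[0,0,0.07,0,0,0,1],[0,0,0.07,0,0,0,1]]]';python3 -m crank '[[[0,0,0.03,0,0,0,1],[0,0,0.03,0,0,0,1]]]'
```

```text
time_s: 51.4
tool_pos: [0.6332, -0.0636, 0.1175]
orientation: [1.0, -0.002, -0.0, -0.0]
wrist_force: [0.4, 0.2, -0.9]
finger_gap: 0.059
time_s: 51.6
tool_pos: [0.6333, -0.0636, 0.1163]
orientation: [1.0, -0.002, 0.0, -0.0]
wrist_force: [-0.0, 0.6, -1.7]
finger_gap: 0.0591
```

```bash
python3 -m crank '[[[0,0,0.02,0,0,0,1],[0,0,0.03,0,0,0,1],[0,0,0.03,0,0,0,1]]]'
```

```text
time_s: 51.9
tool_pos: [0.6333, -0.0637, 0.1163]
orientation: [1.0, -0.002, 0.0, 0.0]
wrist_force: [-1.2, 0.7, 5.3]
finger_gap: 0.0596
```

Seated at exactly the expected height. Release and retreat.

```bash
python3 -m crank '[[[0,0,-0.01,0,0,0,-0.6],[0,0,-0.01,0,0,0,-0.6],[0,0,-0.01,0,0,0,-0.6],[0,0,-0.01,0,0,0,-0.6],[0,0,-0.7,0,0,0,-0.6],[0,0,-1.6,0,0,0,-0.6],[0,0,-2.4,0,0,0,-0.6],[-2,-3,-2.4,0,0,0,-0.6],[-3,-4,-2.4,0,0,0,-0.6],[-5,-4,-2.4,0,0,0,-0.6],[-5,-4,-2.4,0,0,0,-0.6],[-5,-4,-2.4,0,0,0,-0.6]]]'
python3 - <<'E'
from h import *
st();a=grab("scene","s34",(190,130,350,250),5);im=grab("top","t34",(240,120,340,220),6)
cv2.imwrite("pics/f34.png",a);cv2.imwrite("pics/t34f.png",im)
E
```

```text
time_s: 53.1
tool_pos: [0.4425, 0.092, 0.211]
orientation: [1.0, -0.002, 0.0, -0.0]
wrist_force: [0.6, 0.5, -0.3]
finger_gap: 0.0742
53.1 [0.4425 0.092  0.211 ] [ 0.6  0.5 -0.3] 0.0742
```

View pics/s34.png

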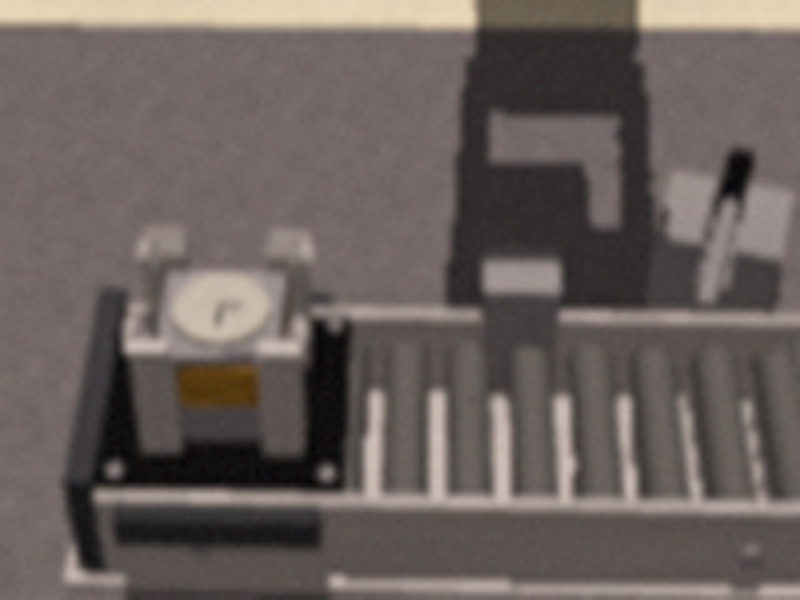

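View pics/t34.png

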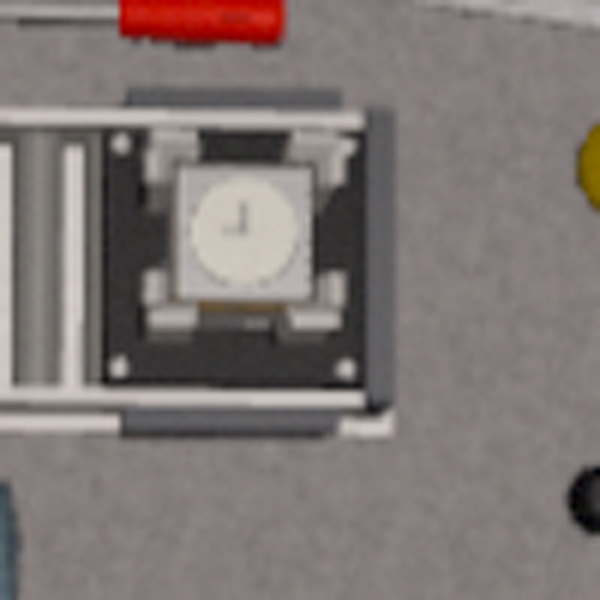

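View pics/f34.png

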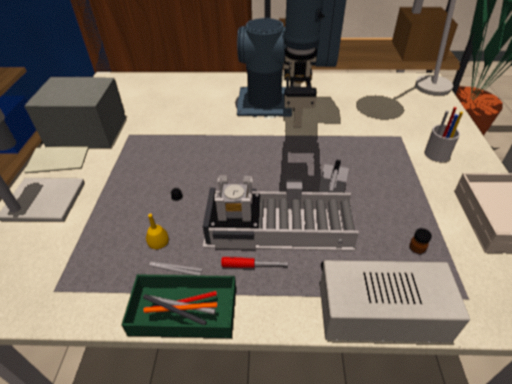

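The cover lies flat and square, dial up, in the pocket. The pin is in the notch, the jar at (421,240) is upright, and the bench is clear of spacers. One last numeric check, then hand-in.

```bash
python3 - <<'E'
from h import *
t=lambda u,v:(240+(u+.5)/6-.5,120+(v+.5)/6-.5)
d=ray("top",t(244.5,231.5),.128)
P=[ray("top",t(*p),.065) for p in((121,143),(119,368),(346,368))]
print("dial",d.round(4),"nest",((P[0]+P[2])/2).round(4))
s=lambda u,v:(190+(u+.5)/5-.5,130+(v+.5)/5-.5)
print("scene dial",ray("scene",s(221,303),.128).round(4))
Q=np.array([ray("top",t(*p),.124)[:2] for p in((177,168),(312,168),(313,300),(176,300))]);print(Q.mean(0).round(4),[np.degrees(np.arctan2(*(Q[i+1]-Q[i])[::-1])).round(1) for i in range(3)])
r.hand_in()
E
```

```text
dial [ 0.6315 -0.0629  0.128 ] nest [ 0.6318 -0.062   0.065 ]
scene dial [ 0.6301 -0.062   0.128 ]
[ 0.6312 -0.0632] [np.float64(-89.6), np.float64(-179.8), np.float64(90.3)]
the job is handed in; nothing more can be done
```

The job is done and handed in at about 53 s of the 210 s allowed; no verdict is reported, so what follows rests on my own checks.

**What I did:**
- I drew the stop pin and laid it in the notch of the rest.
- I pushed the carrier home; the force rose to 12 N against the end stop.
- I stacked the body, the three spacers on the bench and the cover in the pocket, then let go and moved the arm clear.

**Last checks:**
- **Cover:** the dial centre is within about 1 mm of the nest in the top view and about 2 mm in the scene view. It is square to within about 0.5°. It seated at the expected height on three spacers, so no spacer is missing or tilted.
- **Carrier:** it is on its rollers against the stop in the final pictures. I measured its final position by eye and by the contact force only.
- **Pin:** it lies level in the notch, about 2 mm off the centre line by my measurement; it is still there in the last picture. It had drooped about 20° in the grip while being carried, and setting it down on the notch floor levelled it.
- **Oil jar:** it is still standing.

**Disagreements:** the two cameras and the arm's own position differed by 1–3 mm throughout. I corrected for this before each placing, and nothing jammed on the posts.

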